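Peel the top tray off a sticky stack and hold it over the light panel

TASK

Turn the light panel's dimmer dial clockwise to the one long mark on its scale. Then peel the top tray off the sticky stack: grip the upright tab on its corner and tilt the tray up by it, that corner well up (2 cm or more) while the opposite corner is still down in its seat, so that the full trays beneath stay where they are. Hold the tray up over the middle of the light panel, roughly level and about 15 cm above it, and finish while still holding it there; leave everything else on the bench alone.

Things in the scene. Friction and masses are not known exactly. Their poses are not given: they have to be found in the camera images.
- tray: top tray of the sticky stack, white plastic, 150 mm square, 90 g. Origin: centre, at the underside of its 3 mm thick, 17 mm wide rim; z up. A 120 mm square pan hangs 15 mm below that underside, nested in the tray below with 6 mm to spare all round. On its corner at -x, -y stands the grip tab, the only thing above the rim. At the start it lies square on the stack
- tray_tab (a point): where the TCP may grip the tab: tray frame (-62, -62, 25) mm, tray axes. The upright tab is 30 mm long along the tray's diagonal (1, 1, 0), 10 mm thick across it (pinch along (1, -1, 0)), its top 34 mm above the rim's underside. With the TCP here the fingertips end 3 mm above the rim
- tray_far (a point): corner of the top tray diagonally across from the tab, at the underside of the rim: tray frame (75, 75, 0) mm; tray axes
- stack: loose lower trays, full, one  white, 140 mm square (rims 150), 52 mm high, 0.75 kg; the top tray's rim rests on the upper edge. Origin: centre of the underside. Four sprung dimples grip the top tray's pan, about 3 N each, two of them by the corner across from the tab. Pulled up square all grip at once; tilted up about that corner by about 0.3 rad it comes free (3 to 6 N at the tab)
- panel: flat light panel fixed on the table, aluminium frame 200 (x) x 180 (y) mm with white diffuser, 23 mm high. Origin: centre of its underside
- panel_top (a point): the middle of the panel's lit face, 23 mm above the table; z up
- dimmer (a joint): angle of the dimmer dial in rad, growing clockwise seen from above, 0 to 4.71; stays where it is left (friction 0.04 N m). The scale has 11 marks, one every 0.471 rad from 0; the only long, thick one is at 1.885 rad. At angle 0 the white pointer line points along -x of the dimmer box
- dimmer_grip (a point): on the dial's vertical axis, 82 mm above the table, where the TCP may grip. The dial is an upright bar along this point's x axis (it turns with the dial; white pointer end at -x), 42 mm long, 14 mm thick, from 59 to 89 mm above the table, on a grey box fixed on the table, 130 x 130 x 45 mm, with a collar 34 mm in radius up to 51 mm
- dial_mark (a point): the middle of the long mark on the dial's scale, on top of the dimmer box, 47 mm from the dial's axis
- tape_roll: roll of yellow packing tape lying flat, 84 mm across, 24 high; a bystander; origin: centre of its underside
- ring_gauge: steel ring gauge lying flat, 50 mm across, 18 high; a bystander; origin: centre of its underside
- housing: small square aluminium housing, open above, 45 x 45 x 30 mm; a bystander; origin: centre of its underside
- battery: black power-tool battery, 110 x 75 x 60 mm; a bystander; origin: centre of its underside
- tea_bottle: amber glass bottle, 60 mm across, 150 high; a bystander; origin: centre of its underside
- caliper: digital caliper lying flat, 200 mm long, 12 high; a bystander; origin: centre of its underside
- plug_gauge: small turned steel plug gauge standing upright, 36 mm across, 60 high; a bystander; origin: centre of its underside

How it is judged:
On the way, in this order (a step that is already met when the one before it is completed fails the run):
1. the dial stands at the long mark (within 0.12 rad, a quarter of a division), at rest, with the top tray still seated (value of joint dimmer between 1.765 and 2.005 rad and velocity of joint dimmer between -0.05 and 0.05 rad/s and z of tray_tab in the frame of stack below 0.083 m), for 0.3 s.
2. the tab corner is up by more than 20 mm while the opposite corner is still within 10 mm of its seat (z of tray_tab in the frame of stack above 0.097 m and z of tray_far in the frame of stack below 0.062 m), for 0.1 s.
At the end, for the whole second after the job is handed in: Dial within 0.12 rad of the long mark; top tray held by the fingers alone, at rest, centre within 50 mm of the panel's middle and 90 to 220 mm above its face, within 0.3 rad of level; lower trays flat, within 30 mm of their start, bystanders within 40 mm (value of joint dimmer between 1.765 and 2.005 rad and horizontal distance between tray and panel_top below 0.05 m and z of tray in the frame of panel_top between 0.09 and 0.22 m and angle between tray's own z axis and vertical below 0.3 rad and contact force between the fingers and tray above 1 N and contact force between tray and stack below 0.1 N and contact force between tray and panel below 0.1 N and linear speed of tray below 0.05 m/s and distance of stack from where it was at the start of the episode below 0.03 m and angle between stack's own z axis and vertical below 0.05 rad and distance of each of tape_roll, ring_gauge, housing, battery, tea_bottle, caliper, plug_gauge from where it was at the start of the episode below 0.04 m); the arm keeps its last pose, push and grip.
It fails at once if the lower trays are dragged more than 30 mm or tipped by more than 0.12 rad (distance of stack from where it was at the start of the episode above 0.03 m or angle between stack's own z axis and vertical above 0.12 rad).
It fails at once if a bystander is moved more than 40 mm (distance of any of tape_roll, ring_gauge, housing, battery, tea_bottle, caliper, plug_gauge from where it was at the start of the episode above 0.04 m).
It also fails if it takes over 53 s, if anything falls off the work surface, if the arm or the gripper's body presses on something with over 40 N, if the wrist force passes 120 N, or if a joint passes its speed limit or range.

ROBOT

A 6-joint arm with a two-finger parallel gripper is mounted at the origin on the work surface. World frame = base frame: x ahead of the robot, y to its left, z up, the work surface at z = 0. Lengths are in m, angles in rad, forces in N, time in s.
With the tool pointing down it reaches from about 0.25 to 0.725 m from the base axis. Payload 4 kg.
Tool frame: the origin (TCP) lies between the finger pads, 19 mm behind the fingertips; this is the grasp point; y points along the fingers, z is the direction in which the jaws open and shut, and the axes are right-handed (so a half turn about y gives the same grasp; the last joint's range is limited). The gripper opens to 85 mm and grips with 20 to 120 N. Pads are 22 mm wide; open, the fingers measure 114 mm over their backs; the gripper's body (76 mm by 85 mm) begins 54 mm behind the grasp point. The pads swing forward as they close: fully open they stand 13 mm farther back than shut.
Start: joints at [-1.292, 0.241, 0.005, 1.335, 0, 1.571], TCP at [0.138, -0.481, 0.25] pointing down, gripper open.
Joint ranges: [-2.72, 2.72], [-1.05, 1.87], [-1.09, 1.28], [-1.99, 2.15], [-1.42, 1.44], [-3.14, 3.14]. Speed limits (rad/s): [2.79, 2.79, 3.14, 3.14, 3.14, 3.14].

INTERFACE

Orientations are given as a unit quaternion [x, y, z, w].
In Python, from workcell import bot gives the robot as it stands. The module is installed in compiled form; this text tells all that it offers.
- The arm moves only by the tool move_arm, never from a script. Its argument "increments" is a list of rows, each an object with "grip": the closure, from 0 (fully open) to 1 (shut); "linear": the shift along the tool's x, y, z scaled (see below), a list of three; "twist": the turn about the tool's y scaled (see below). A call has exactly 5 rows; each row shifts and turns the pose as measured when the row begins, along the tool's axes as they then stand; what a row does not reach is not made up. The controller multiplies each number of a shift by 0.2 m and each number of a turn by 2 rad. A row lasts 1/10 s, in which the tool goes at most 50 mm and 8.59 degrees, less where a joint would pass 70% of its speed; a pose out of reach is approached as far as the arm can. A call with a number of a shift or a turn outside -1 to 1 is refused whole. A call with a gripper value outside its range is refused whole. The fingers move at their own pace and stop on an object; the grip force is fixed at half the most. Time passes only in rows, so rows that do not move let the fingers close, or fill a call up. It gives the time, the measured TCP pose, the force and the opening at its end, in the units of the state.
- bot.get_obs(): the state, without advancing time (a new reading comes with each control period).
- bot.camera(name): name is "scene" or "top"; returns (picture, depth): 420x560x3 uint8, blue, green, red; 420x560 float32, m along the optical axis (not along the pixel's ray), 0 where there is no reading.
- bot.camera_params(name): a dict with "camera_matrix" (3x3 intrinsics, pixels), "dist" ([k1, k2, p1, p2, k3] as OpenCV has them; the pictures are not rectified), "rvec" (rotation vector, rad) and "tvec" (3), from world to camera coordinates, as OpenCV has them. Camera axes: x right, y down, z forward; pixel columns grow to the right and rows downward; lengths in m; the calibration is good to about 2 mm. A picture is of the moment at which its call begins. camera_params takes no time and is no camera call.
- bot.job_done(): hands the job in, once; it reports no verdict.
The state is a dict: "clock": time; "joint_pos": joint angles; "joint_vel": joint speeds; "tau": joint torques, N m; "eef_pos": TCP position; "tool_rot": TCP orientation; "ft_force": force on the tool from outside, world axes, zero at the start; "ft_torque": the same for the moment, N m; "grip_width": finger opening in m.
Only numpy, scipy, OpenCV 4.12 (cv2) and the standard library are available. Lean on these libraries where they do the work, as an engineer would, in place of code of your own. Each camera call takes 0.05 s, during which the arm holds its last target. There are 200 camera calls.

## Working session

There is one attempt and no reset: what is moved stays moved. The work goes in short steps, Python scripts to look and compute and a tool call to move; the robot and the scene stay as the last step left them, time stands still between calls to the robot, and variables do not carry over. Pictures are saved under pics/ and viewed, about 8 in all and at most 12, crops included, and the job is handed in when it is done.

Besides the shell and the picture viewer there is one more tool, called after "Call:" as name(argument=value, ...) on one line, values as JSON. move_arm: Moves the arm, as the interface text tells. Its arguments: {"type":"object","properties":{"increments":{"type":"array"}},"required":["increments"]}

```bash
mkdir -p pics
python3 - <<'E'
from workcell import bot
import cv2,numpy as np
for n in("scene","top"):
    p,d=bot.camera(n);cv2.imwrite(f"pics/{n}0.png",p);np.save(f"{n}0.npy",d)
    c=bot.camera_params(n);print(n,c)
print(bot.get_obs())
E
```

```text
scene {'camera_matrix': array([[545.07887959,   0.        , 280.91726144],
       [  0.        , 545.07887959, 207.1576863 ],
       [  0.        ,   0.        ,   1.        ]]), 'dist': array([0.06383758, 0.        , 0.        , 0.        , 0.        ]), 'rvec': array([ 2.13781223,  1.30735891, -0.47902236]), 'tvec': array([-0.27843994, -0.34259475,  1.8694949 ])}
top {'camera_matrix': array([[524.28057752,   0.        , 269.89105269],
       [  0.        , 524.28057752, 212.71627818],
       [  0.        ,   0.        ,   1.        ]]), 'dist': array([-0.02453678,  0.        ,  0.        ,  0.        ,  0.        ]), 'rvec': array([ 2.17461991, -2.19328937,  0.11919723]), 'tvec': array([-0.0068878 ,  0.56158186,  1.51989398])}
{'clock': 0.1, 'joint_pos': array([-1.29199728e+00,  2.41357590e-01,  3.85153422e-03,  1.33519974e+00,
       -1.77455359e-05,  1.57079420e+00]), 'joint_vel': array([-0.00137307, -0.00164519,  0.00397127,  0.00039488,  0.00103848,
       -0.00158802]), 'tau': array([-7.32329609e-04, -3.73137510e+01,  2.53009862e+01,  1.07825841e-02,
       -3.60077775e-05, -5.85941578e-06]), 'eef_pos': array([ 0.13744888, -0.48018156,  0.24918915]), 'tool_rot': array([-0.09835214,  0.70091482, -0.69957947,  0.09815211]), 'ft_force': array([ 0.12999225, -1.01332514,  0.55930926]), 'ft_torque': array([0.03375415, 0.02115972, 0.01182291]), 'grip_width': 0.08603961236581939}
```

View pics/top0.png

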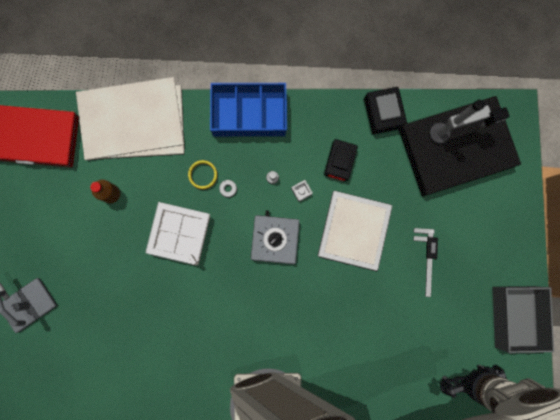

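View pics/scene0.png

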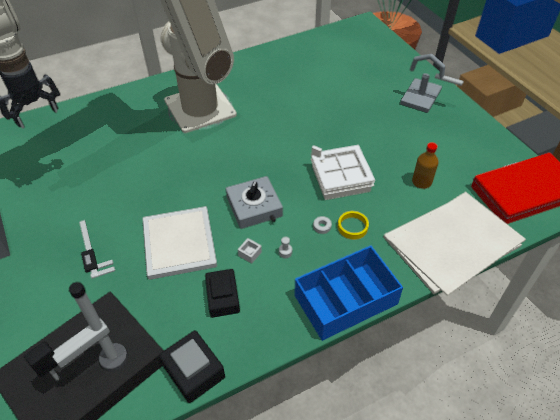

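The top view shows the tray at (180,234) with its tab at (195,259), the dimmer at (275,240) and the panel at (355,231). The scene view shows the dial at (254,190) and the tab at (318,154). I'll zoom in on both and measure.

```bash
cat > h.py <<'E'
import cv2,numpy as np
from workcell import bot
def P(n):
    c=bot.camera_params(n);R=cv2.Rodrigues(np.array(c['rvec']))[0];return c['camera_matrix'],c['dist'],R,np.array(c['tvec']).ravel()
def ray(n,uv,z):
    K,D,R,t=P(n);q=cv2.undistortPoints(np.array(uv,float).reshape(-1,1,2),K,D).reshape(-1,2)
    d=np.c_[q,np.ones(len(q))]@R;o=-R.T@t
    return o+d*((z-o[2])/d[:,2])[:,None]
def proj(n,p):
    c=bot.camera_params(n);return cv2.projectPoints(np.array(p,float).reshape(-1,3),c['rvec'],c['tvec'],c['camera_matrix'],c['dist'])[0].reshape(-1,2)
E
python3 - <<'E'
from h import *
t=cv2.imread('pics/top0.png');s=cv2.imread('pics/scene0.png')
z=lambda im,x,y,w,h:cv2.resize(im[y:y+h,x:x+w],(400,300),interpolation=cv2.INTER_CUBIC)
a=np.vstack([np.hstack([z(t,245,208,60,45+15)if 0 else z(t,235,205,80,60),z(s,210,165,80,60)]),np.hstack([z(t,135,198,92,69),z(s,295,137,92,69)])])
cv2.imwrite('pics/crops.png',a)
hsv=cv2.cvtColor(t,cv2.COLOR_BGR2HSV)
m=((hsv[...,0]<50)|(hsv[...,0]>95)|(hsv[...,1]<60)).astype(np.uint8)*255
cs,_=cv2.findContours(m,cv2.RETR_EXTERNAL,2)
for nm,p,h in(("tray",(180,234),.055),("dim",(275,240),.045),("panel",(355,231),.023)):
    for c in cs:
        if cv2.pointPolygonTest(c,p,False)>0:
            r=cv2.minAreaRect(ray('top',c.reshape(-1,2),h)[:,:2].astype(np.float32));print(nm,r,cv2.contourArea(c))
            r=cv2.minAreaRect(cv2.convexHull(c));print(cv2.boxPoints(r))
E
```

```text
tray ((0.5014939904212952, 0.25444501638412476), (0.15951265394687653, 0.1570187360048294), 76.52433013916016) 2912.0
[[144.17416 253.42137]
 [157.0416  200.11351]
 [211.06631 213.15395]
 [198.19888 266.4618 ]]
dim ((0.4891330897808075, -0.02549007534980774), (0.13268443942070007, 0.14536839723587036), 83.57392883300781) 1985.5
[[249.82178 259.78217]
 [254.82178 209.78218]
 [300.26733 214.32675]
 [295.26733 264.32672]]
panel ((0.5081242918968201, -0.26229727268218994), (0.18479596078395844, 0.20526732504367828), 75.51542663574219) 4175.5
[[316.1759  256.61035]
 [332.52484 189.39792]
 [393.5876  204.251  ]
 [377.23865 271.46344]]
```

View pics/crops.png

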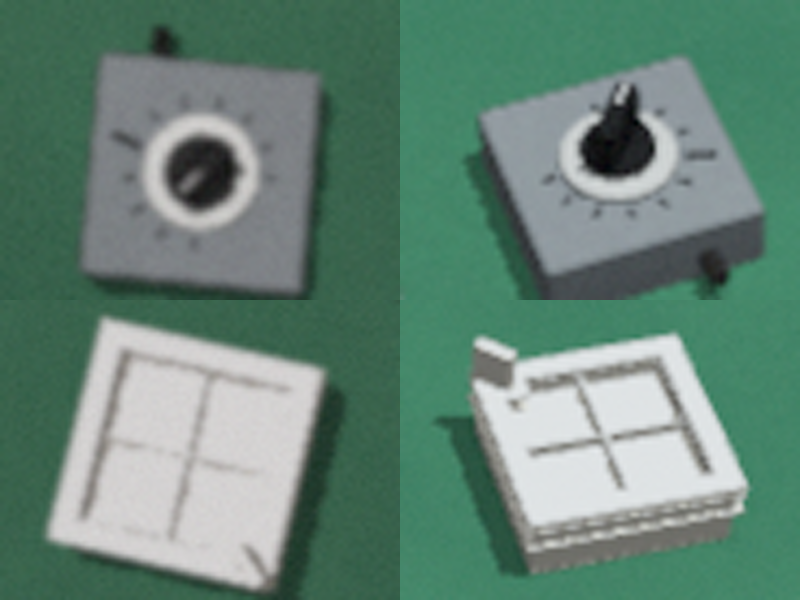

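The crop shows the long mark at top (260,233), fifth of eleven counting clockwise from the bottom. The pointer is lower-left, between the second and third marks. The tab is the lower-right corner of the tray.

Run:
```python
from h import *
c=lambda pts,o,s:np.array(pts,float)/s+o
bx=ray('top',c([[100,53],[322,72],[305,293],[82,272]],(234.5,204.5),5),.045);print('box',bx.mean(0),bx[:,:2])
mk=ray('top',c([[195,245],[163,240],[138,210],[128,178],[125,140],[155,113],[185,100],[222,103],[250,120],[268,150],[270,178]],(234.5,204.5),5),.0455)
A=np.c_[2*mk[:,:2],np.ones(11)];s=np.linalg.lstsq(A,(mk[:,:2]**2).sum(1),rcond=None)[0];C=s[:2];print('circle',C,np.sqrt(s[2]+C@C))
C=(C+bx.mean(0)[:2])/2
a=np.arctan2(mk[:,1]-C[1],mk[:,0]-C[0]);print('marks',np.round(a%(2*np.pi),3),'zero est',np.round((a+.4712*np.arange(11))%(2*np.pi),3))
for i in range(4):
    v=bx[(i+1)%4]-bx[i];print('edge',np.arctan2(v[1],v[0]),np.hypot(*v[:2]))
# white pointer pixels
for n,roi in(('top',(264,226,22,24)),('scene',(244,178,20,22))):
    im=cv2.imread(f'pics/{n}0.png');g=cv2.cvtColor(im,6)
    x,y,w,h=roi;print(n,x,y);print(g[y:y+h,x:x+w])
tr=ray('top',c([[103,18],[326,70],[272,290],[48,242]],(134.5,197.5),400/92),.055);print('tray',tr.mean(0),tr[:,:2])
for i in range(4):
    v=tr[(i+1)%4]-tr[i];print('edge',np.arctan2(v[1],v[0]),np.hypot(*v[:2]))
ts=ray('scene',c([[680,35],[748,188],[533,228],[472,85]],(294.5-400/400*92,136.5),400/92),.055);print('tray scene',ts.mean(0),ts[:,:2])
tb=ray('scene',c([[474,350-300+0],[478,338-300],[517,352-300]],(294.5-92,136.5),400/92),.086);print('tab',tb)
```

```text
box [ 0.4833779  -0.02531175  0.045     ] [[ 0.55312148  0.0335066 ]
 [ 0.54101367 -0.09558187]
 [ 0.41304122 -0.08392544]
 [ 0.42633524  0.04475369]]
circle [ 0.48371507 -0.02238153] 0.04257162180768645
marks [3.066 2.636 2.115 1.648 1.16  0.642 0.194 5.961 5.504 5.013 4.616] zero est [3.066 3.108 3.057 3.062 3.045 2.998 3.021 2.976 2.99  2.97  3.044]
edge -1.6643173693264761 0.12965505291402485
edge 3.0507578418616523 0.128502218461284
edge 1.4678501395367796 0.1293640137574353
edge -0.08847741280345849 0.12728411727202887
top 264 226
[[127 124 129 132 130 133 126 116 114 128 132 132 132 123 111 113 126 132
  129 131 128 128]
 [122 115 119 126 131 132 132 130 139 145 149 151 147 141 133 129 128 128
  129 126 121 120]
 [124 112 110 123 132 141 153 165 177 184 187 186 186 182 171 156 146 135
  128 117 108 116]
 [128 122 123 131 149 170 187 195 198 205 204 204 203 202 196 186 175 157
  140 119 111 119]
 [129 131 141 150 171 191 199 202 204 201 198 195 203 201 201 204 199 187
  166 142 127 126]
 [131 140 158 181 193 200 203 201 190 175 161 157 168 180 189 197 201 199
  189 167 141 129]
[... 3437 characters left out ...]
32  35  31  66 142 194 209
  209 208]
 [208 189 173 142  89  52  27  24  26  27  36  31  66  81 143 195 209 210
  210 198]]
tray [0.50223887 0.2547892  0.055     ] [[0.5934445  0.31127676]
 [0.5576145  0.1632392 ]
 [0.41257833 0.19861291]
 [0.44531815 0.34602793]]
edge -1.8082628404020538 0.1523118799472731
edge 2.9023673233521134 0.1492876136567038
edge 1.3522506856372216 0.15100689753108398
edge -0.2304375015385931 0.15214815310013197
tray scene [0.51108418 0.2552122  0.055     ] [[0.45306342 0.34900755]
 [0.59798908 0.31056238]
 [0.56373118 0.16617424]
 [0.42955305 0.19510464]]
tab [[0.42755056 0.19635389 0.086     ]
 [0.41851352 0.20450721 0.086     ]
 [0.44265836 0.22138559 0.086     ]]
```

```bash
cat >> h.py <<'E'
from scipy.spatial.transform import Rotation as Ro
def plan(tgt,jaw):
    o=bot.get_obs();R=Ro.from_quat(o['tool_rot']).as_matrix();d=R.T@(np.array(tgt)-o['eef_pos'])
    y=np.arctan2(R[1,2],R[0,2]);t=(jaw-y+np.pi/2)%np.pi-np.pi/2
    print('pos',o['eef_pos'].round(4),'jawyaw',y.round(3),'ydir',R[:,1].round(3),'j',o['joint_pos'].round(2),'F',o['ft_force'].round(1),'w',o['grip_width'].round(4),'t',round(o['clock'],2))
    print('tool delta',d.round(4),'yaw chg',round(t,3),'twist units',round(-t/2,3))
    return R
E
python3 - <<'E'
from h import *
w=ray('top',[[270.7,242.2],[274.5,238.3]],.089);v=w[0]-w[1];print(w,np.arctan2(v[1],v[0]))
w=ray('scene',[[254.2,182],[253.2,185.2]],.089);print(w)
print(plan((.483,-.024,.18),2.42-np.pi/2))
E
```

```text
[[ 0.47249036 -0.01196757  0.089     ]
 [ 0.48336191 -0.02276718  0.089     ]] 2.359513662943235
[[ 0.47613935 -0.01404747  0.089     ]
 [ 0.48580178 -0.02167875  0.089     ]]Traceback (most recent call last):
  File "<stdin>", line 4, in <module>
  File "h.py", line 15, in plan
    print('pos',o['eef_pos'].round(4),'jawyaw',y.round(3),'ydir',R[:,1].round(3),'j',o['joint_pos'].round(2),'F',o['ft_force'].round(1),'w',o['grip_width'].round(4),'t',round(o['clock'],2))
                                                                                                                                            ^^^^^^^^^^^^^^^^^^^^^
AttributeError: 'float' object has no attribute 'round'
```

```bash
sed -i "s/o\['grip_width'\].round(4)/round(o['grip_width'],4)/" h.py
python3 - <<'E'
from h import *
print(plan((.483,-.024,.18),2.42-np.pi/2))
E
```

```text
pos [ 0.1374 -0.4802  0.2492] jawyaw -1.292 ydir [-0.001  0.002 -1.   ] j [-1.29  0.24  0.    1.34 -0.    1.57] F [ 0.1 -1.   0.6] w 0.086 t 0.1
tool delta [-0.4578  0.0698 -0.3433] yaw chg -1.0 twist units 0.5
[[-9.61386042e-01 -5.42548274e-04  2.75202806e-01]
 [-2.75203340e-01  1.83085324e-03 -9.61384299e-01]
 [ 1.77414431e-05 -9.99998177e-01 -1.90946785e-03]]
```

Call:
move_arm(increments=[{"grip": 0, "linear": [-0.19, 0, -0.143], "twist": 0}, {"grip": 0, "linear": [-0.19, 0, -0.143], "twist": 0}, {"grip": 0, "linear": [-0.19, 0, -0.143], "twist": 0}, {"grip": 0, "linear": [-0.19, 0, -0.143], "twist": 0}, {"grip": 0, "linear": [-0.19, 0, -0.143], "twist": 0}])

```text
clock: 0.6
eef_pos: [0.2819, -0.2889, 0.2462]
tool_rot: [-0.094, 0.703, -0.699, 0.093]
ft_force: [1.0, -0.8, 0.7]
grip_width: 0.0853
```

Call:
move_arm(increments=[{"grip": 0, "linear": [-0.19, 0, -0.143], "twist": 0}, {"grip": 0, "linear": [-0.19, 0, -0.143], "twist": 0}, {"grip": 0, "linear": [-0.19, 0, -0.143], "twist": 0}, {"grip": 0, "linear": [-0.19, 0, -0.143], "twist": 0}, {"grip": 0, "linear": [-0.19, 0, -0.143], "twist": 0}])

```text
clock: 1.1
eef_pos: [0.4309, -0.092, 0.2456]
tool_rot: [-0.094, 0.703, -0.699, 0.092]
ft_force: [1.3, -0.8, 0.6]
grip_width: 0.0854
```

Call:
move_arm(increments=[{"grip": 0, "linear": [0, 0, 0], "twist": -0.075}, {"grip": 0, "linear": [0, 0, 0], "twist": -0.075}, {"grip": 0, "linear": [0, 0, 0], "twist": -0.075}, {"grip": 0, "linear": [0, 0, 0], "twist": -0.075}, {"grip": 0, "linear": [0, 0, 0], "twist": -0.075}])

```text
clock: 1.6
eef_pos: [0.4336, -0.0838, 0.2429]
tool_rot: [-0.347, 0.62, -0.614, 0.344]
ft_force: [-0.3, -0.1, 0.3]
grip_width: 0.0854
```

Call:
move_arm(increments=[{"grip": 0, "linear": [0, 0, 0], "twist": -0.075}, {"grip": 0, "linear": [0, 0, 0], "twist": -0.075}, {"grip": 0, "linear": [0, 0, 0], "twist": -0.075}, {"grip": 0, "linear": [0, 0, 0], "twist": -0.075}, {"grip": 0, "linear": [0, 0, 0], "twist": -0.075}])

```text
clock: 2.1
eef_pos: [0.4318, -0.0831, 0.2405]
tool_rot: [0.548, -0.453, 0.443, -0.546]
ft_force: [0.3, -0.3, 0.2]
grip_width: 0.0851
```

Run:
```python
from h import *
print(plan((.483,-.024,.17),2.42-np.pi/2))
```

```text
pos [ 0.4318 -0.0831  0.2405] jawyaw 0.199 ydir [-0.014  0.008 -1.   ] j [-0.19  0.14 -0.15  1.3   0.    1.18] F [ 0.3 -0.3  0.2] w 0.0851 t 2.1
tool delta [-0.0472  0.0702  0.0627] yaw chg 0.65 twist units -0.325
[[ 0.19735463 -0.01350215  0.98023918]
 [-0.98028088  0.00750961  0.19746647]
 [-0.01002743 -0.99988064 -0.01175384]]
```

Call:
move_arm(increments=[{"grip": 0, "linear": [-0.12, 0, 0.155], "twist": 0}, {"grip": 0, "linear": [-0.12, 0, 0.155], "twist": 0}, {"grip": 0, "linear": [0, 0.15, 0], "twist": -0.07}, {"grip": 0, "linear": [0, 0.15, 0], "twist": -0.07}, {"grip": 0, "linear": [0, 0, 0], "twist": -0.07}])

```text
clock: 2.6
eef_pos: [0.484, -0.0214, 0.1773]
tool_rot: [-0.631, 0.324, -0.313, 0.631]
ft_force: [-0.1, -0.3, -0.8]
grip_width: 0.0852
```

Call:
move_arm(increments=[{"grip": 0, "linear": [0, 0, 0], "twist": -0.07}, {"grip": 0, "linear": [0, 0, 0], "twist": -0.05}, {"grip": 0, "linear": [0, 0, 0], "twist": 0}, {"grip": 0, "linear": [0, 0, 0], "twist": 0}, {"grip": 0, "linear": [0, 0, 0], "twist": 0}])

```text
clock: 3.1
eef_pos: [0.4814, -0.0208, 0.1735]
tool_rot: [0.666, -0.246, 0.23, -0.666]
ft_force: [-0.1, 0.7, -0.5]
grip_width: 0.0855
```

Run:
```python
from h import *
print(plan((.483,-.024,.082),2.42-np.pi/2))
for n in('top','scene'): cv2.imwrite(f'pics/{n}1.png',bot.camera(n)[0])
t=cv2.imread('pics/top1.png');s=cv2.imread('pics/scene1.png')
print(proj('top',[.483,-.024,.089]),proj('scene',[.483,-.024,.089]))
z=lambda im,x,y,w,h:cv2.resize(im[y:y+h,x:x+w],(400,400),interpolation=cv2.INTER_CUBIC)
cv2.imwrite('pics/c1.png',np.hstack([z(t,225,190,100,100),z(s,205,135,100,100)]))
```

```text
pos [ 0.4814 -0.0208  0.1735] jawyaw 0.884 ydir [-0.022  0.008 -1.   ] j [-0.05  0.27 -0.16  1.16  0.01  0.64] F [-0.1  0.7 -0.5] w 0.0855 t 3.1
tool delta [ 0.0052  0.0914 -0.0007] yaw chg -0.034 twist units 0.017
[[ 0.77272873 -0.02206308  0.63435284]
 [-0.63435914  0.00760838  0.77300103]
 [-0.02188118 -0.99972763 -0.00811671]]
[[274.93922305 238.42484332]] [[252.01592761 184.81884543]]
```

View pics/c1.png

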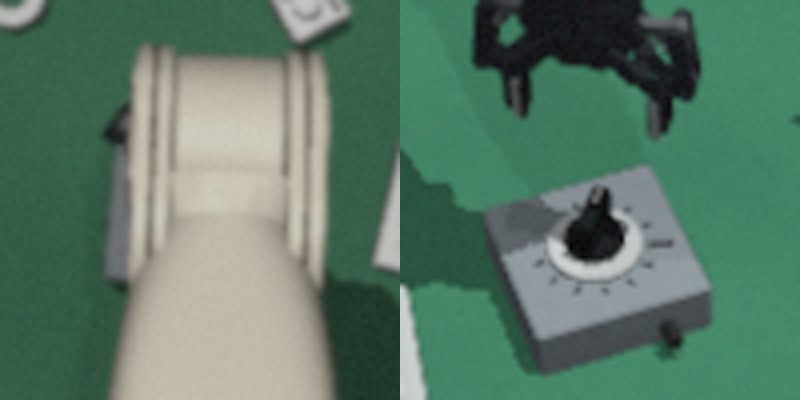

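The fingers straddle the dial as intended: in the right crop the bar is at about (597,205), centred between them. Descending.

Call:
move_arm(increments=[{"grip": 0, "linear": [0.01, 0.11, 0], "twist": 0.01}, {"grip": 0, "linear": [0.005, 0.11, 0], "twist": 0}, {"grip": 0, "linear": [0.005, 0.11, 0], "twist": 0}, {"grip": 0, "linear": [0, 0.08, 0], "twist": 0}, {"grip": 0, "linear": [0, 0, 0], "twist": 0}])

```text
clock: 3.7
eef_pos: [0.4852, -0.0232, 0.0913]
tool_rot: [-0.662, 0.252, -0.24, 0.663]
ft_force: [0.3, 0.2, -0.3]
grip_width: 0.0854
```

Run:
```python
from h import *
print(plan((.483,-.024,.082),2.42-np.pi/2))
```

```text
pos [ 0.4852 -0.0232  0.0913] jawyaw 0.859 ydir [-0.015  0.007 -1.   ] j [-0.05  0.36 -0.28  0.95  0.01  0.66] F [ 0.3  0.2 -0.3] w 0.0854 t 3.7
tool delta [-0.001   0.0093 -0.002 ] yaw chg -0.01 twist units 0.005
[[ 0.75721698 -0.01525654  0.65298521]
 [-0.65296056  0.00723229  0.75735738]
 [-0.01627723 -0.99985746 -0.0044855 ]]
```

Call:
move_arm(increments=[{"grip": 0, "linear": [-0.005, 0.035, -0.01], "twist": 0}, {"grip": 1, "linear": [0, 0, 0], "twist": 0}, {"grip": 1, "linear": [0, 0, 0], "twist": 0}, {"grip": 1, "linear": [0, 0, 0], "twist": 0}, {"grip": 1, "linear": [0, 0, 0], "twist": 0}])

```text
clock: 4.2
eef_pos: [0.4851, -0.0242, 0.0869]
tool_rot: [-0.662, 0.251, -0.242, 0.664]
ft_force: [0.2, 0.9, -0.2]
grip_width: 0.028
```

Call:
move_arm(increments=[{"grip": 1, "linear": [0, 0, 0], "twist": 0}, {"grip": 1, "linear": [0, 0, 0], "twist": 0}, {"grip": 1, "linear": [0, 0, 0], "twist": 0}, {"grip": 1, "linear": [0, 0, 0], "twist": 0}, {"grip": 1, "linear": [0, 0, 0], "twist": 0}])

```text
clock: 4.7
eef_pos: [0.4852, -0.0247, 0.0875]
tool_rot: [-0.662, 0.251, -0.243, 0.663]
ft_force: [-0.9, -0.8, -0.4]
grip_width: 0.0128
```

Run:
```python
from h import *
print(plan((.483,-.024,.082),1.161-np.pi/2))
```

```text
pos [ 0.4852 -0.0247  0.0875] jawyaw 0.858 ydir [-0.009  0.006 -1.   ] j [-0.05  0.36 -0.29  0.93  0.01  0.66] F [-0.9 -0.8 -0.4] w 0.0128 t 4.7
tool delta [-0.0021  0.0055 -0.0009] yaw chg -1.268 twist units 0.634
[[ 0.75643256 -0.00937518  0.6540045 ]
 [-0.65397959  0.00593854  0.75648888]
 [-0.01097605 -0.99993842 -0.00163907]]
```

Call:
move_arm(increments=[{"grip": 1, "linear": [0, 0, 0], "twist": 0.066}, {"grip": 1, "linear": [0, 0, 0], "twist": 0.066}, {"grip": 1, "linear": [0, 0, 0], "twist": 0.066}, {"grip": 1, "linear": [0, 0, 0], "twist": 0.066}, {"grip": 1, "linear": [0, 0, 0], "twist": 0.066}])

```text
clock: 5.2
eef_pos: [0.4853, -0.0246, 0.0875]
tool_rot: [0.542, -0.459, 0.451, -0.541]
ft_force: [-0.8, -0.7, -0.2]
grip_width: 0.0127
```

Call:
move_arm(increments=[{"grip": 1, "linear": [0, 0, 0], "twist": 0.066}, {"grip": 1, "linear": [0, 0, 0], "twist": 0.066}, {"grip": 1, "linear": [0, 0, 0], "twist": 0.066}, {"grip": 1, "linear": [0, 0, 0], "twist": 0.066}, {"grip": 1, "linear": [0, 0, 0], "twist": 0}])

```text
clock: 5.7
eef_pos: [0.4854, -0.0247, 0.0875]
tool_rot: [-0.399, 0.589, -0.581, 0.396]
ft_force: [-0.2, -0.3, -0.0]
grip_width: 0.0127
```

Run:
```python
from h import *
print(plan((.483,-.024,.082),1.161-np.pi/2))
```

```text
pos [ 0.4854 -0.0247  0.0875] jawyaw -0.378 ydir [-0.009  0.006 -1.   ] j [-0.05  0.36 -0.29  0.93  0.01  1.89] F [-0.2 -0.3 -0. ] w 0.0127 t 5.7
tool delta [ 0.0003  0.0055 -0.0025] yaw chg -0.032 twist units 0.016
[[-0.36882345 -0.00882359  0.92945759]
 [-0.929496    0.00623455 -0.3687795 ]
 [-0.00254079 -0.99994164 -0.01050095]]
```

Call:
move_arm(increments=[{"grip": 1, "linear": [0, 0, 0], "twist": 0.016}, {"grip": 1, "linear": [0, 0, 0], "twist": 0}, {"grip": 1, "linear": [0, 0, 0], "twist": 0}, {"grip": 1, "linear": [0, 0, 0], "twist": 0}, {"grip": 1, "linear": [0, 0, 0], "twist": 0}])

```text
clock: 6.2
eef_pos: [0.4854, -0.0247, 0.0875]
tool_rot: [-0.392, 0.593, -0.586, 0.389]
ft_force: [-1.0, -0.5, -0.5]
grip_width: 0.0123
```

Call:
move_arm(increments=[{"grip": 0, "linear": [0, 0, 0], "twist": 0}, {"grip": 0, "linear": [0, 0, 0], "twist": 0}, {"grip": 0, "linear": [0, 0, 0], "twist": 0}, {"grip": 0, "linear": [0, 0, 0], "twist": 0}, {"grip": 0, "linear": [0, 0, 0], "twist": 0}])

```text
clock: 6.7
eef_pos: [0.4859, -0.0244, 0.0878]
tool_rot: [-0.392, 0.593, -0.586, 0.39]
ft_force: [-0.0, -0.1, -0.2]
grip_width: 0.0832
```

Call:
move_arm(increments=[{"grip": 0, "linear": [0, -0.15, 0], "twist": 0}, {"grip": 0, "linear": [0, -0.2, 0], "twist": 0}, {"grip": 0, "linear": [0, -0.2, 0], "twist": 0}, {"grip": 0, "linear": [0, -0.15, 0], "twist": 0}, {"grip": 0, "linear": [0, 0, 0], "twist": 0}])

```text
clock: 7.2
eef_pos: [0.4857, -0.0253, 0.2314]
tool_rot: [-0.394, 0.594, -0.584, 0.389]
ft_force: [1.2, 0.8, 0.3]
grip_width: 0.0853
```

Run:
```python
from h import *
print(plan((.430,.2085,.2),.554+np.pi/2))
```

```text
pos [ 0.4857 -0.0253  0.2314] jawyaw -0.398 ydir [-0.013  0.007 -1.   ] j [-0.06  0.23 -0.05  1.3   0.01  1.91] F [1.2 0.8 0.3] w 0.0853 t 7.2
tool delta [-0.1938  0.0337 -0.1415] yaw chg -0.619 twist units 0.309
[[-0.38778221 -0.01273481  0.92166305]
 [-0.92174986  0.00695016 -0.3877227 ]
 [-0.00146813 -0.99989475 -0.01443346]]
```

Call:
move_arm(increments=[{"grip": 0, "linear": [-0.19, 0, -0.14], "twist": 0}, {"grip": 0, "linear": [-0.19, 0, -0.14], "twist": 0}, {"grip": 0, "linear": [-0.19, 0, -0.14], "twist": 0}, {"grip": 0, "linear": [-0.19, 0, -0.14], "twist": 0}, {"grip": 0, "linear": [-0.18, 0, -0.13], "twist": 0}])

```text
clock: 7.7
eef_pos: [0.4332, 0.2028, 0.2322]
tool_rot: [-0.388, 0.595, -0.589, 0.385]
ft_force: [0.3, 0.5, -0.5]
grip_width: 0.0851
```

Run:
```python
from h import *
plan((.430,.2085,.2),.554+np.pi/2)
t=bot.camera('top')[0];s=bot.camera('scene')[0];cv2.imwrite('pics/top2.png',t);cv2.imwrite('pics/scene2.png',s)
z=lambda im,x,y,w,h:cv2.resize(im[y:y+h,x:x+w],(400,400),interpolation=cv2.INTER_CUBIC)
cv2.imwrite('pics/c2.png',np.hstack([z(t,245,210,60,60),z(s,215,160,80,80)]))
```

```text
pos [0.4332 0.2028 0.2322] jawyaw -0.413 ydir [-0.009  0.006 -1.   ] j [ 0.43  0.21 -0.08  1.29  0.01  2.42] F [ 0.3  0.5 -0.5] w 0.0851 t 7.7
tool delta [-0.0039  0.0323 -0.0048] yaw chg -0.603 twist units 0.302
```

Call:
move_arm(increments=[{"grip": 0, "linear": [0, 0, 0], "twist": -0.075}, {"grip": 0, "linear": [0, 0, 0], "twist": -0.075}, {"grip": 0, "linear": [0, 0, 0], "twist": -0.075}, {"grip": 0, "linear": [0, 0, 0], "twist": -0.075}, {"grip": 0, "linear": [0, 0, 0], "twist": -0.075}])

```text
clock: 8.3
eef_pos: [0.4304, 0.2048, 0.2278]
tool_rot: [0.58, -0.412, 0.403, -0.575]
ft_force: [-1.0, 0.1, 0.8]
grip_width: 0.0854
```

Call:
move_arm(increments=[{"grip": 0, "linear": [0, 0, 0], "twist": -0.075}, {"grip": 0, "linear": [0, 0, 0], "twist": -0.075}, {"grip": 0, "linear": [0, 0, 0], "twist": -0.075}, {"grip": 0, "linear": [0, 0, 0], "twist": -0.075}, {"grip": 0, "linear": [0, 0, 0], "twist": -0.075}])

```text
clock: 8.8
eef_pos: [0.4296, 0.1999, 0.2236]
tool_rot: [0.689, -0.175, 0.161, -0.685]
ft_force: [-0.0, -0.4, 0.2]
grip_width: 0.0855
```

Call:
move_arm(increments=[{"grip": 0, "linear": [0, 0, 0], "twist": -0.075}, {"grip": 0, "linear": [0, 0, 0], "twist": -0.075}, {"grip": 0, "linear": [0, 0, 0], "twist": -0.075}, {"grip": 0, "linear": [0, 0, 0], "twist": -0.075}, {"grip": 0, "linear": [0, 0, 0], "twist": -0.075}])

```text
clock: 9.3
eef_pos: [0.4287, 0.1949, 0.2194]
tool_rot: [0.701, 0.086, -0.105, -0.7]
ft_force: [-0.1, -0.3, 0.2]
grip_width: 0.0853
```

View pics/c2.png

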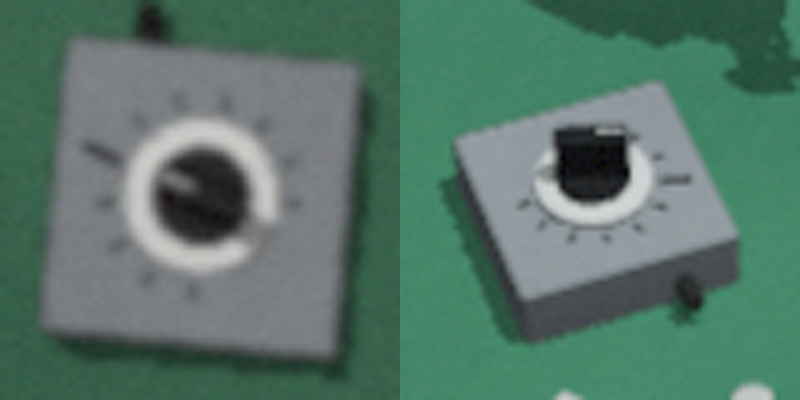

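Run:
```python
from h import *
print(plan((.430,.2085,.13),.554+np.pi/2))
```

```text
pos [0.4287 0.1949 0.2194] jawyaw 1.842 ydir [-0.027 -0.006 -1.   ] j [ 0.42  0.22 -0.1   1.27  0.01  0.15] F [-0.1 -0.3  0.2] w 0.0853 t 9.3
tool delta [0.0073 0.0893 0.0126] yaw chg 0.283 twist units -0.141
[[ 0.96305375 -0.02665696 -0.2679867 ]
 [ 0.26792441 -0.00594839  0.96342157]
 [-0.02727598 -0.99962694  0.00141343]]
```

The pointer line now lies along the direction of the long mark, about 23° above horizontal for both in the top crop. Next I'll align over the tab.

Call:
move_arm(increments=[{"grip": 0, "linear": [0.036, 0.1, 0.063], "twist": 0}, {"grip": 0, "linear": [0, 0.1, 0], "twist": -0.07}, {"grip": 0, "linear": [0, 0.1, 0], "twist": -0.071}, {"grip": 0, "linear": [0, 0, 0], "twist": 0}, {"grip": 0, "linear": [0, 0, 0], "twist": 0}])

```text
clock: 9.8
eef_pos: [0.431, 0.2048, 0.1555]
tool_rot: [0.68, 0.184, -0.205, -0.68]
ft_force: [-0.4, -0.0, 0.5]
grip_width: 0.0856
```

Run:
```python
from h import *
plan((.430,.2085,.078),.554+np.pi/2)
t=bot.camera('top')[0];s=bot.camera('scene')[0];cv2.imwrite('pics/top3.png',t);cv2.imwrite('pics/scene3.png',s)
z=lambda im,x,y,w,h:cv2.resize(im[y:y+h,x:x+w],(400,400),interpolation=cv2.INTER_CUBIC)
cv2.imwrite('pics/c3.png',np.hstack([z(t,140,200,80,80),z(s,285,105,80,80)]))
```

```text
pos [0.431  0.2048 0.1555] jawyaw 2.129 ydir [-0.029 -0.008 -1.   ] j [ 0.44  0.28 -0.2   1.12  0.   -0.12] F [-0.4 -0.   0.5] w 0.0856 t 9.8
tool delta [0.0034 0.0774 0.0031] yaw chg -0.004 twist units 0.002
```

View pics/c3.png

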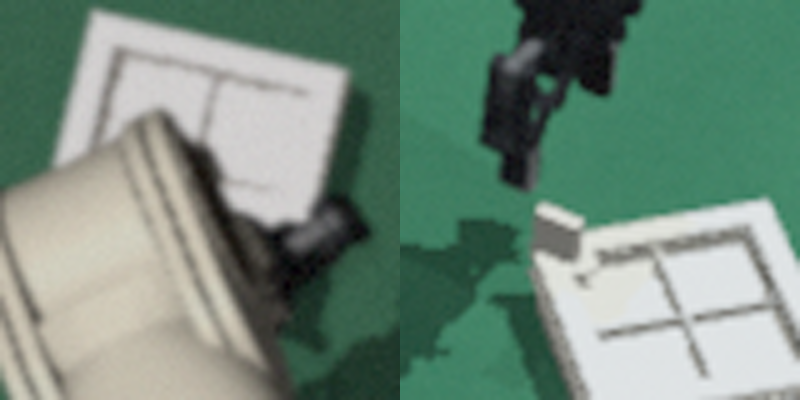

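Both fingers are clear of the tray, and the tab's top is at about (560,218) in the right crop. I'll cast it onto its plane to check.

Run:
```python
from h import *
p=ray('scene',np.array([[139,203],[185,221],[181,238],[133,217]])/5+[284.5,104.5],.086);print(p,p.mean(0))
print(proj('scene',[[.428,.2087,.086],[.434,.2087,.086]])-[284.5,104.5])
```

```text
[[0.41779852 0.20442951 0.086     ]
 [0.44366377 0.22111715 0.086     ]
 [0.45502717 0.21192041 0.086     ]
 [0.42660969 0.19545554 0.086     ]] [0.43577479 0.20823065 0.086     ]
[[30.7348234  42.26336895]
 [31.72885408 43.51717536]]
```

Call:
move_arm(increments=[{"grip": 0, "linear": [0.01, 0.12, 0.005], "twist": 0}, {"grip": 0, "linear": [0.01, 0.12, 0.005], "twist": 0}, {"grip": 0, "linear": [0.005, 0.1, 0], "twist": 0}, {"grip": 0, "linear": [0, 0, 0], "twist": 0}, {"grip": 0, "linear": [0, 0, 0], "twist": 0}])

```text
clock: 10.4
eef_pos: [0.438, 0.2106, 0.0926]
tool_rot: [-0.68, -0.187, 0.198, 0.681]
ft_force: [0.8, 0.1, -0.3]
grip_width: 0.0852
```

Run:
```python
from h import *
plan((.432,.2085,.079),.554+np.pi/2)
```

```text
pos [0.438  0.2106 0.0926] jawyaw 2.122 ydir [-0.016 -0.002 -1.   ] j [ 0.45  0.35 -0.28  0.95  0.   -0.11] F [ 0.8  0.1 -0.3] w 0.0852 t 10.4
tool delta [-0.0061  0.0137  0.0013] yaw chg 0.003 twist units -0.001
```

Call:
move_arm(increments=[{"grip": 0, "linear": [-0.03, 0.062, 0.006], "twist": 0}, {"grip": 0, "linear": [-0.005, 0, 0], "twist": 0}, {"grip": 1, "linear": [0, 0, 0], "twist": 0}, {"grip": 1, "linear": [0, 0, 0], "twist": 0}, {"grip": 1, "linear": [0, 0, 0], "twist": 0}])

```text
clock: 10.9
eef_pos: [0.436, 0.2099, 0.087]
tool_rot: [-0.679, -0.19, 0.193, 0.682]
ft_force: [0.1, 0.1, 0.5]
grip_width: 0.0444
```

Call:
move_arm(increments=[{"grip": 1, "linear": [0, 0, 0], "twist": 0}, {"grip": 1, "linear": [0, 0, 0], "twist": 0}, {"grip": 1, "linear": [0, 0, 0], "twist": 0}, {"grip": 1, "linear": [0, 0, 0], "twist": 0}, {"grip": 1, "linear": [0, 0, 0], "twist": 0}])

```text
clock: 11.4
eef_pos: [0.4364, 0.2108, 0.0883]
tool_rot: [-0.678, -0.192, 0.193, 0.682]
ft_force: [-0.8, -0.1, 0.7]
grip_width: 0.0083
```

Run:
```python
from h import *
plan((.432,.2085,.079),.554+np.pi/2)
```

```text
pos [0.4364 0.2108 0.0883] jawyaw 2.122 ydir [-0.004  0.005 -1.   ] j [ 0.45  0.35 -0.3   0.92  0.01 -0.1 ] F [-0.8 -0.1  0.7] w 0.0083 t 11.4
tool delta [-0.005   0.0093  0.0003] yaw chg 0.003 twist units -0.001
```

Gripped, but about 9 mm higher than intended, so I'll regrip deeper.

Call:
move_arm(increments=[{"grip": 0, "linear": [0, 0, 0], "twist": 0}, {"grip": 0, "linear": [0, 0, 0], "twist": 0}, {"grip": 0, "linear": [-0.02, 0.04, 0], "twist": 0}, {"grip": 0, "linear": [-0.02, 0.03, 0], "twist": 0}, {"grip": 0, "linear": [0, 0, 0], "twist": 0}])

```text
clock: 11.9
eef_pos: [0.4289, 0.2057, 0.0725]
tool_rot: [-0.679, -0.191, 0.193, 0.682]
ft_force: [-0.7, 0.1, -0.1]
grip_width: 0.0796
```

Run:
```python
from h import *
plan((.432,.2085,.079),.554+np.pi/2)
```

```text
pos [0.4289 0.2057 0.0725] jawyaw 2.12 ydir [-0.004  0.004 -1.   ] j [ 0.44  0.35 -0.34  0.88  0.   -0.1 ] F [-0.7  0.1 -0.1] w 0.0796 t 11.9
tool delta [ 0.0041 -0.0065  0.0008] yaw chg 0.005 twist units -0.002
```

Call:
move_arm(increments=[{"grip": 0, "linear": [0.015, -0.045, 0.004], "twist": 0}, {"grip": 0, "linear": [0, 0, 0], "twist": 0}, {"grip": 0, "linear": [0, 0, 0], "twist": 0}, {"grip": 0, "linear": [0, 0, 0], "twist": 0}, {"grip": 0, "linear": [0, 0, 0], "twist": 0}])

```text
clock: 12.4
eef_pos: [0.4316, 0.2082, 0.0825]
tool_rot: [-0.679, -0.191, 0.192, 0.682]
ft_force: [0.9, 0.1, -0.4]
grip_width: 0.0852
```

Good. Closing here.

Call:
move_arm(increments=[{"grip": 1, "linear": [0, 0.008, 0], "twist": 0}, {"grip": 1, "linear": [0, 0, 0], "twist": 0}, {"grip": 1, "linear": [0, 0, 0], "twist": 0}, {"grip": 1, "linear": [0, 0, 0], "twist": 0}, {"grip": 1, "linear": [0, 0, 0], "twist": 0}])

```text
clock: 12.9
eef_pos: [0.4315, 0.2082, 0.0806]
tool_rot: [-0.679, -0.191, 0.193, 0.682]
ft_force: [-0.2, -0.1, -0.2]
grip_width: 0.0122
```

Call:
move_arm(increments=[{"grip": 1, "linear": [0, 0, 0], "twist": 0}, {"grip": 1, "linear": [0, 0, 0], "twist": 0}, {"grip": 1, "linear": [0, 0, 0], "twist": 0}, {"grip": 1, "linear": [0, 0, 0], "twist": 0}, {"grip": 1, "linear": [0, 0, 0], "twist": 0}])

```text
clock: 13.4
eef_pos: [0.4314, 0.2085, 0.0806]
tool_rot: [-0.679, -0.192, 0.193, 0.682]
ft_force: [0.4, -1.1, 0.8]
grip_width: 0.0092
```

Call:
move_arm(increments=[{"grip": 1, "linear": [0.005, -0.03, 0], "twist": 0}, {"grip": 1, "linear": [0.005, -0.03, 0], "twist": 0}, {"grip": 1, "linear": [0.006, -0.03, 0], "twist": 0}, {"grip": 1, "linear": [0.007, -0.03, 0], "twist": 0}, {"grip": 1, "linear": [0, 0, 0], "twist": 0}])

```text
clock: 13.9
eef_pos: [0.4345, 0.2101, 0.1057]
tool_rot: [-0.679, -0.189, 0.194, 0.682]
ft_force: [0.4, -0.1, -0.5]
grip_width: 0.0086
```

Run:
```python
from h import *
plan((.432,.2085,.079),.554+np.pi/2)
s=bot.camera('scene')[0];cv2.imwrite('pics/scene4.png',s)
cv2.imwrite('pics/c4.png',cv2.resize(s[100:220,270:430],(800,600),interpolation=cv2.INTER_CUBIC))
```

```text
pos [0.4345 0.2101 0.1057] jawyaw 2.12 ydir [-0.007  0.002 -1.   ] j [ 0.45  0.33 -0.28  0.97  0.   -0.1 ] F [ 0.4 -0.1 -0.5] w 0.0086 t 13.9
tool delta [-0.0029  0.0268 -0.0002] yaw chg 0.005 twist units -0.002
```

View pics/c4.png

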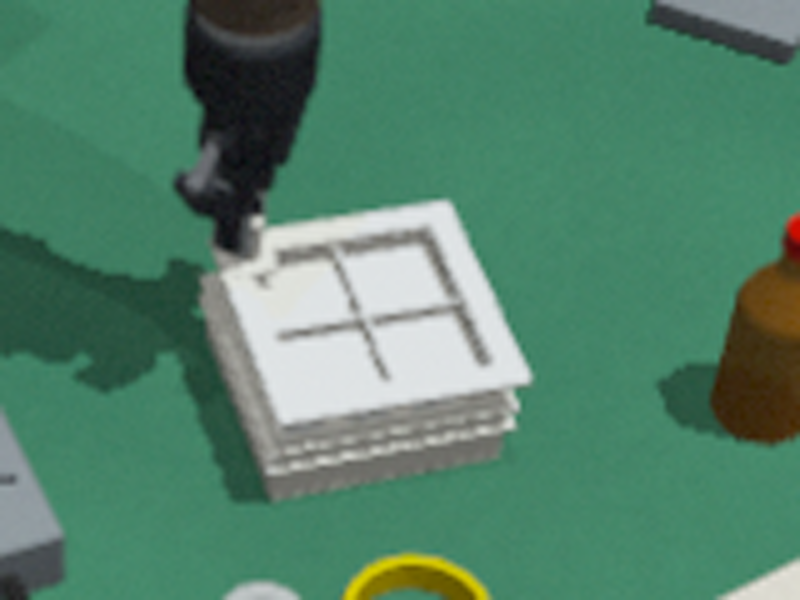

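It's unclear whether the far corner at (530,380) is still seated. I'll fit the tray plane from depth to measure it.

```bash
cat >> h.py <<'E'
def cloud(n):
    im,d=bot.camera(n);K,D,R,t=P(n);v,u=np.nonzero(d>0)
    q=cv2.undistortPoints(np.c_[u,v].astype(float).reshape(-1,1,2),K,D).reshape(-1,2);z=d[v,u]
    W=(np.c_[q*z[:,None],z]-t)@R;return im,np.c_[u,v],W
def tray(box,show=1):
    im,uv,W=cloud('scene');c=im[uv[:,1],uv[:,0]].astype(int)
    m=(c.min(1)>170)&(W[:,0]>box[0])&(W[:,0]<box[1])&(W[:,1]>box[2])&(W[:,1]<box[3])&(W[:,2]>box[4])
    p=W[m];
    for _ in range(6):
        A=np.c_[p[:,:2],np.ones(len(p))];s=np.linalg.lstsq(A,p[:,2],rcond=None)[0];r=p[:,2]-A@s;p=p[abs(r)<max(.004,1.5*r.std())]
    rc=cv2.minAreaRect(p[:,:2].astype(np.float32));b=cv2.boxPoints(rc)
    print('n',len(p),'rms',r.std().round(4),'slope',s[:2].round(3),'tilt',np.arctan(np.hypot(*s[:2])).round(3),'centre',np.round(rc[0],4),'size',np.round(rc[1],3))
    for q in b: print('corner',q.round(3),'z',(s[:2]@q+s[2]).round(4))
E
python3 - <<'E'
from h import *
tray((.38,.64,.12,.4,.04))
E
```

```text
n 1042 rms 0.0792 slope [-2.919 -2.145] tilt 1.301 centre [0.5001 0.2371] size [0.198 0.163]
corner [0.403 0.153] z 0.68
corner [0.564 0.126] z 0.2687
corner [0.597 0.321] z -0.2474
corner [0.436 0.348] z 0.1639
```

Run:
```python
from h import *
im,uv,W=cloud('scene')
def at(W,uv,x,y):
    m=(abs(uv[:,0]-x)<=1)&(abs(uv[:,1]-y)<=1);return np.median(W[m],0).round(4),m.sum()
for nm,c in(("tabside rim",(300,285)),("front",(285,415)),("far",(515,373)),("back",(445,212)),("mid",(400,300)),("mid2",(340,340)),('table',(600,200)),('table2',(500,520))):
    print(nm,at(W,uv,c[0]/5+270,c[1]/5+100))
```

```text
tabside rim (array([0.4649, 0.2399, 0.0604]), np.int64(9))
front (array([0.5602, 0.1725, 0.0732]), np.int64(9))
far (array([0.5915, 0.3075, 0.072 ]), np.int64(6))
back (array([0.4632, 0.341 , 0.0747]), np.int64(6))
mid (array([0.5   , 0.287 , 0.0606]), np.int64(9))
mid2 (array([0.5114, 0.2395, 0.0591]), np.int64(9))
table (array([ 0.4334,  0.4847, -0.0014]), np.int64(9))
table2 (array([ 0.6329,  0.2805, -0.0022]), np.int64(9))
```

Depth puts all the rim corners about 20 mm up, so the pads held the tab rigidly and the tray came up nearly square (tab +25 mm, far +19 mm). The tray is still directly above its nest. I'll ease the grip closure towards the tab's width, so the tray can pivot about the pinch and its far corner drop back into the seat.

Call:
move_arm(increments=[{"grip": 0.94, "linear": [0, 0, 0], "twist": 0}, {"grip": 0.92, "linear": [0, 0, 0], "twist": 0}, {"grip": 0.9, "linear": [0, 0, 0], "twist": 0}, {"grip": 0.9, "linear": [0, 0, 0], "twist": 0}, {"grip": 0.9, "linear": [0, 0, 0], "twist": 0}])

```text
clock: 14.55
eef_pos: [0.4328, 0.2093, 0.1038]
tool_rot: [-0.679, -0.188, 0.195, 0.682]
ft_force: [0.5, 0.2, 0.1]
grip_width: 0.0087
```

```bash
cat >> h.py <<'E'
def zs(pts):
    im,uv,W=cloud('scene');cv2.imwrite('pics/last.png',im)
    for x,y in pts:
        m=(np.hypot(W[:,0]-x,W[:,1]-y)<.008)&(W[:,2]>.02);print((x,y),'maxz',np.percentile(W[m][:,2],80).round(4) if m.sum()>3 else None,m.sum())
E
python3 - <<'E'
from h import *
plan((.432,.2085,.079),.554+np.pi/2)
K=[(.56,.172),(.591,.307),(.463,.34)]
zs(K)
K0,D,R,t=P('scene');d=np.load('scene0.npy');v,u=np.nonzero(d>0);q=cv2.undistortPoints(np.c_[u,v].astype(float).reshape(-1,1,2),K0,D).reshape(-1,2);z=d[v,u];W=(np.c_[q*z[:,None],z]-t)@R
for x,y in K:
    m=(np.hypot(W[:,0]-x,W[:,1]-y)<.008)&(W[:,2]>.02);print('start',np.percentile(W[m][:,2],80).round(4))
E
```

```text
pos [0.4328 0.2093 0.1038] jawyaw 2.12 ydir [-0.011  0.    -1.   ] j [ 0.45  0.33 -0.28  0.97  0.   -0.1 ] F [0.5 0.2 0.1] w 0.0087 t 14.55
tool delta [-0.0008  0.0249 -0.0004] yaw chg 0.005 twist units -0.002
(0.56, 0.172) maxz 0.0717 57
(0.591, 0.307) maxz 0.0678 45
(0.463, 0.34) maxz 0.0742 12
start 0.0544
start 0.0543
start 0.055
```

The tilt is about 0.05 rad: tab +23 mm, sides +18, far +13.5. I'll ease the grip further.

Call:
move_arm(increments=[{"grip": 0.89, "linear": [0, -0.004, 0], "twist": 0}, {"grip": 0.88, "linear": [0, -0.004, 0], "twist": 0}, {"grip": 0.87, "linear": [0, -0.004, 0], "twist": 0}, {"grip": 0.87, "linear": [0, -0.004, 0], "twist": 0}, {"grip": 0.87, "linear": [0, -0.004, 0], "twist": 0}])

```text
clock: 15.1
eef_pos: [0.4332, 0.2095, 0.1085]
tool_rot: [-0.679, -0.188, 0.195, 0.682]
ft_force: [0.6, -0.6, -0.1]
grip_width: 0.0111
```

Run:
```python
from h import *
plan((.432,.2085,.079),.554+np.pi/2)
zs([(.56,.172),(.591,.307),(.463,.34)])
```

```text
pos [0.4332 0.2095 0.1085] jawyaw 2.12 ydir [-0.01   0.001 -1.   ] j [ 0.45  0.32 -0.28  0.98  0.   -0.1 ] F [ 0.6 -0.6 -0.1] w 0.0111 t 15.1
tool delta [-0.0013  0.0295 -0.0004] yaw chg 0.005 twist units -0.002
(0.56, 0.172) maxz 0.0644 60
(0.591, 0.307) maxz 0.0656 47
(0.463, 0.34) maxz 0.0545 12
```

Run:
```python
import cv2
s=cv2.imread('pics/last.png');cv2.imwrite('pics/c5.png',cv2.resize(s[100:220,270:430],(800,600),interpolation=cv2.INTER_CUBIC))
```

```text
(no output)
```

View pics/c5.png

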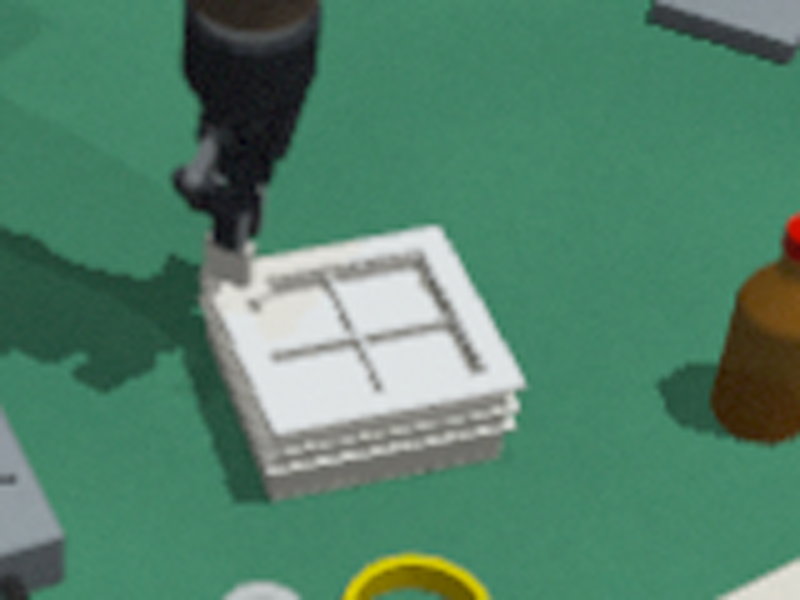

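The tray slipped down in the grip and now rests on the far dimples: tab corner seated, far corner about +11 mm. I'll let go, press the far corner back into its seat with closed fingers, then peel again with a looser grip that can pivot.

Call:
move_arm(increments=[{"grip": 0.8, "linear": [0, 0, 0], "twist": 0}, {"grip": 0.75, "linear": [0, -0.05, 0], "twist": 0}, {"grip": 0.75, "linear": [0, -0.15, 0], "twist": 0}, {"grip": 1, "linear": [0, 0, 0], "twist": 0}, {"grip": 1, "linear": [0.18, 0, 0], "twist": 0}])

```text
clock: 15.65
eef_pos: [0.4598, 0.2257, 0.15]
tool_rot: [-0.68, -0.185, 0.198, 0.681]
ft_force: [0.4, -0.7, -0.8]
grip_width: 0.0002
```

Call:
move_arm(increments=[{"grip": 1, "linear": [0.18, 0, 0], "twist": 0}, {"grip": 1, "linear": [0.18, 0, 0], "twist": 0}, {"grip": 1, "linear": [0.18, 0, 0], "twist": 0}, {"grip": 1, "linear": [0.18, 0, 0], "twist": 0}, {"grip": 1, "linear": [0, 0, 0], "twist": 0}])

```text
clock: 16.15
eef_pos: [0.589, 0.3048, 0.148]
tool_rot: [-0.68, -0.187, 0.196, 0.682]
ft_force: [-0.4, 1.1, 0.1]
grip_width: -0.0003
```

Run:
```python
from h import *
plan((.585,.3045,.088),.554+np.pi/2)
zs([(.56,.172),(.591,.307),(.463,.34)])
```

```text
pos [0.589  0.3048 0.148 ] jawyaw 2.119 ydir [-0.014 -0.001 -1.   ] j [ 0.48  0.63  0.34  1.29  0.01 -0.07] F [-0.4  1.1  0.1] w -0.0003 t 16.15
tool delta [-0.0028  0.06    0.0015] yaw chg 0.005 twist units -0.003
(0.56, 0.172) maxz 0.0647 54
(0.591, 0.307) maxz 0.575 68
(0.463, 0.34) maxz 0.0566 10
```

Call:
move_arm(increments=[{"grip": 1, "linear": [-0.01, 0.14, 0], "twist": 0}, {"grip": 1, "linear": [-0.01, 0.12, 0], "twist": 0}, {"grip": 1, "linear": [0, 0.04, 0], "twist": 0}, {"grip": 1, "linear": [0, 0.03, 0], "twist": 0}, {"grip": 1, "linear": [0, 0.03, 0], "twist": 0}])

```text
clock: 16.7
eef_pos: [0.5822, 0.3012, 0.0793]
tool_rot: [-0.679, -0.188, 0.195, 0.682]
ft_force: [1.2, 3.2, 6.3]
grip_width: -0.0004
```

Contact at 6 N; the tips are at 0.060. I'll keep pressing gently.

Call:
move_arm(increments=[{"grip": 1, "linear": [0, 0.03, 0], "twist": 0}, {"grip": 1, "linear": [0, 0.03, 0], "twist": 0}, {"grip": 1, "linear": [0, 0.03, 0], "twist": 0}, {"grip": 1, "linear": [0, 0.03, 0], "twist": 0}, {"grip": 1, "linear": [0, 0.03, 0], "twist": 0}])

```text
clock: 17.2
eef_pos: [0.5875, 0.3062, 0.0748]
tool_rot: [-0.676, -0.198, 0.186, 0.685]
ft_force: [-4.0, -1.1, 15.9]
grip_width: -0.0004
```

Call:
move_arm(increments=[{"grip": 1, "linear": [0, -0.2, 0], "twist": 0}, {"grip": 1, "linear": [0, -0.18, 0], "twist": 0}, {"grip": 0.5, "linear": [-0.22, 0, 0], "twist": 0}, {"grip": 0.5, "linear": [-0.22, 0, 0], "twist": 0}, {"grip": 0.5, "linear": [-0.22, 0, 0], "twist": 0}])

```text
clock: 17.7
eef_pos: [0.4794, 0.2384, 0.1574]
tool_rot: [-0.675, -0.205, 0.179, 0.686]
ft_force: [-0.2, -0.3, 0.7]
grip_width: 0.0421
```

Call:
move_arm(increments=[{"grip": 0.5, "linear": [-0.22, 0, 0], "twist": 0}, {"grip": 0.5, "linear": [0, 0, 0], "twist": 0}, {"grip": 0.5, "linear": [0, 0, 0], "twist": 0}, {"grip": 0.5, "linear": [0, 0, 0], "twist": 0}, {"grip": 0.5, "linear": [0, 0, 0], "twist": 0}])

```text
clock: 18.2
eef_pos: [0.4344, 0.2107, 0.1579]
tool_rot: [-0.676, -0.204, 0.179, 0.685]
ft_force: [0.0, 0.8, 0.0]
grip_width: 0.0426
```

Run:
```python
from h import *
plan((.432,.2085,.095),.554+np.pi/2)
zs([(.56,.172),(.591,.307),(.463,.34)])
s=cv2.imread('pics/last.png');s0=cv2.imread('pics/scene0.png')
f=lambda s:cv2.resize(s[120:210,295:395],(400,360),interpolation=cv2.INTER_CUBIC)
cv2.imwrite('pics/c6.png',np.hstack([f(s0),f(s)]))
```

```text
pos [0.4344 0.2107 0.1579] jawyaw 2.12 ydir [ 0.03   0.023 -0.999] j [ 0.45  0.24 -0.24  1.05  0.01 -0.1 ] F [0.  0.8 0. ] w 0.0426 t 18.2
tool delta [-0.0055  0.0628 -0.0009] yaw chg 0.005 twist units -0.002
(0.56, 0.172) maxz 0.0735 55
(0.591, 0.307) maxz 0.0594 41
(0.463, 0.34) maxz 0.048 7
```

View pics/c6.png

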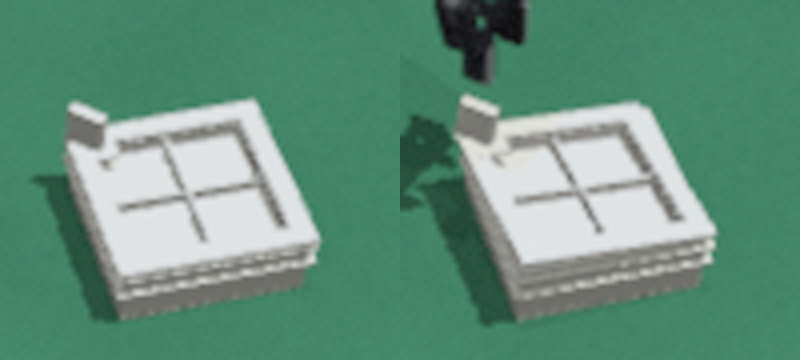

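The tray was pressed down at the far corner but now sits crooked: front corner +19 mm, far +5, back seated, tab about +12. The stack itself looks unmoved. I'll relocate the tab.

Run:
```python
from h import *
for z in(.092,.098):
    p=ray('scene',np.array([[62,96],[98,110],[95,120],[58,106]])/4+[294.5,119.5],z);print(p.round(4),p.mean(0))
p=ray('scene',np.array([[70,103],[106,118],[104,125],[66,112]])/4+[294.5,119.5],.086);print('old',p.mean(0))
im,uv,W=cloud('scene');m=(W[:,0]>.40)&(W[:,0]<.47)&(W[:,1]>.17)&(W[:,1]<.24)&(W[:,2]>.065)&(W[:,2]<.105);print(W[m].round(3))
```

```text
[[0.4141 0.1984 0.092 ]
 [0.4393 0.2147 0.092 ]
 [0.4475 0.2076 0.092 ]
 [0.4221 0.1906 0.092 ]] [0.4307461  0.20283233 0.092     ]
[[0.4196 0.1951 0.098 ]
 [0.4446 0.2114 0.098 ]
 [0.4528 0.2042 0.098 ]
 [0.4275 0.1874 0.098 ]] [0.43611165 0.19952307 0.098     ]
old [0.4342152  0.20818064 0.086     ]
[[0.423 0.196 0.098]
 [0.426 0.192 0.099]
 [0.429 0.193 0.101]
 [0.428 0.197 0.098]
 [0.432 0.198 0.102]
 [0.427 0.187 0.098]
 [0.427 0.191 0.096]
 [0.432 0.191 0.1  ]
 [0.43  0.196 0.096]
 [0.435 0.197 0.1  ]
 [0.431 0.202 0.094]
 [0.44  0.2   0.103]
 [0.433 0.208 0.094]
 [0.426 0.189 0.092]
 [0.431 0.189 0.097]
 [0.435 0.19  0.099]
 [0.436 0.193 0.099]
 [0.437 0.196 0.098]
 [0.439 0.198 0.099]
 [0.442 0.2   0.101]
 [0.441 0.203 0.098]
 [0.442 0.206 0.098]
 [0.44  0.211 0.094]
 [0.429 0.187 0.092]
 [0.433 0.188 0.094]
 [0.435 0.19  0.096]
 [0.432 0.195 0.091]
 [0.435 0.197 0.092]
 [0.437 0.199 0.093]
 [0.436 0.203 0.091]
 [0.444 0.201 0.098]
 [0.447 0.203 0.099]
 [0.447 0.206 0.098]
 [0.447 0.21  0.096]
 [0.426 0.189 0.084]
 [0.431 0.189 0.088]
 [0.435 0.19  0.091]
 [0.434 0.194 0.089]
[... 2262 characters left out ...]
0.069]
 [0.46  0.211 0.071]
 [0.451 0.179 0.073]
 [0.453 0.181 0.074]
 [0.453 0.184 0.073]
 [0.451 0.189 0.068]
 [0.453 0.191 0.07 ]
 [0.457 0.192 0.072]
 [0.453 0.198 0.066]
 [0.458 0.199 0.071]
 [0.457 0.203 0.068]
 [0.459 0.205 0.068]
 [0.459 0.208 0.067]
 [0.459 0.212 0.066]
 [0.456 0.179 0.073]
 [0.451 0.186 0.066]
 [0.458 0.185 0.072]
 [0.461 0.186 0.075]
 [0.459 0.191 0.071]
 [0.461 0.193 0.071]
 [0.456 0.18  0.068]
 [0.458 0.181 0.07 ]
 [0.462 0.183 0.072]
 [0.463 0.186 0.072]
 [0.467 0.187 0.075]
 [0.464 0.192 0.071]
 [0.466 0.194 0.071]
 [0.459 0.181 0.067]
 [0.464 0.182 0.071]
 [0.464 0.185 0.069]
 [0.466 0.187 0.07 ]
 [0.468 0.19  0.071]
 [0.466 0.177 0.071]
 [0.467 0.18  0.071]]
```

The tab corner is about +15 mm and the far corner +5, with the tab centre near (0.437, 0.199) and its top at z 0.100. I'll grip it there, with overlap near the tab's upper half.

Run:
```python
from h import *
plan((.436,.200,.105),.554+np.pi/2)
```

```text
pos [0.4344 0.2107 0.1576] jawyaw 2.12 ydir [ 0.03   0.022 -0.999] j [ 0.45  0.24 -0.24  1.05  0.01 -0.1 ] F [ 0.3  1.1 -0.4] w 0.0426 t 18.3
tool delta [-0.0062  0.0524 -0.0102] yaw chg 0.005 twist units -0.002
```

Call:
move_arm(increments=[{"grip": 0.3, "linear": [-0.03, 0, -0.05], "twist": 0}, {"grip": 0.3, "linear": [0, 0.12, 0], "twist": 0}, {"grip": 0.3, "linear": [0, 0.1, 0], "twist": 0}, {"grip": 0.3, "linear": [0, 0, 0], "twist": 0}, {"grip": 0.3, "linear": [0, 0, 0], "twist": 0}])

```text
clock: 18.8
eef_pos: [0.4395, 0.1989, 0.1128]
tool_rot: [-0.676, -0.205, 0.179, 0.685]
ft_force: [0.1, 0.6, 0.4]
grip_width: 0.0597
```

Run:
```python
from h import *
plan((.436,.200,.105),.554+np.pi/2)
```

```text
pos [0.4395 0.1989 0.1128] jawyaw 2.12 ydir [ 0.032  0.022 -0.999] j [ 0.42  0.29 -0.31  0.93  0.01 -0.13] F [0.1 0.6 0.4] w 0.0597 t 18.8
tool delta [-0.0027  0.0077  0.0028] yaw chg 0.005 twist units -0.002
```

Call:
move_arm(increments=[{"grip": 0.5, "linear": [-0.013, 0.04, 0.012], "twist": 0}, {"grip": 1, "linear": [0, 0, 0], "twist": 0}, {"grip": 1, "linear": [0, 0, 0], "twist": 0}, {"grip": 1, "linear": [0, 0, 0], "twist": 0}, {"grip": 1, "linear": [0, 0, 0], "twist": 0}])

```text
clock: 19.3
eef_pos: [0.4369, 0.2019, 0.107]
tool_rot: [-0.674, -0.207, 0.178, 0.686]
ft_force: [-2.8, 0.9, 1.2]
grip_width: 0.0087
```

Call:
move_arm(increments=[{"grip": 1, "linear": [0, 0, 0], "twist": 0}, {"grip": 1, "linear": [0, 0, 0], "twist": 0}, {"grip": 0.89, "linear": [0, 0, 0], "twist": 0}, {"grip": 0.89, "linear": [0, 0, 0], "twist": 0}, {"grip": 0.89, "linear": [0, 0, 0], "twist": 0}])

```text
clock: 19.8
eef_pos: [0.4368, 0.2021, 0.1074]
tool_rot: [-0.674, -0.207, 0.178, 0.686]
ft_force: [-1.2, 2.2, 1.1]
grip_width: 0.0095
```

Run:
```python
from h import *
plan((.436,.200,.105),.554+np.pi/2)
zs([(.56,.168),(.588,.303),(.463,.332)])
```

```text
pos [0.4368 0.2021 0.1074] jawyaw 2.123 ydir [ 0.035  0.028 -0.999] j [ 0.43  0.29 -0.33  0.91  0.01 -0.13] F [-1.2  2.2  1.1] w 0.0095 t 19.8
tool delta [-0.0019  0.0023 -0.0014] yaw chg 0.001 twist units -0.001
(0.56, 0.168) maxz 0.0672 48
(0.588, 0.303) maxz 0.0606 38
(0.463, 0.332) maxz 0.0664 10
```

With the grip eased, the tray is square about its diagonal: sides +12 mm, far +6, so the tab is about +18. Lifting gently.

Call:
move_arm(increments=[{"grip": 0.89, "linear": [0.001, -0.008, 0], "twist": 0}, {"grip": 0.89, "linear": [0.001, -0.008, 0], "twist": 0}, {"grip": 0.89, "linear": [0.001, -0.008, 0], "twist": 0}, {"grip": 0.89, "linear": [0.001, -0.008, 0], "twist": 0}, {"grip": 0.89, "linear": [0, 0, 0], "twist": 0}])

```text
clock: 20.35
eef_pos: [0.4373, 0.2009, 0.1136]
tool_rot: [-0.675, -0.206, 0.178, 0.685]
ft_force: [-0.9, 0.9, -1.1]
grip_width: 0.0092
```

Run:
```python
from h import *
plan((.436,.200,.105),.554+np.pi/2)
zs([(.56,.168),(.588,.303),(.463,.332)])
```

```text
pos [0.4373 0.2009 0.1136] jawyaw 2.121 ydir [ 0.034  0.024 -0.999] j [ 0.43  0.28 -0.32  0.93  0.01 -0.12] F [-0.9  0.9 -1.1] w 0.0092 t 20.35
tool delta [-0.0019  0.0085 -0.0001] yaw chg 0.003 twist units -0.002
(0.56, 0.168) maxz 0.0714 56
(0.588, 0.303) maxz 0.0674 45
(0.463, 0.332) maxz 0.0727 10
```

Tab about +23, far +13. Next I'll loosen in very small steps so it rotates before it slides.

Call:
move_arm(increments=[{"grip": 0.887, "linear": [0, 0, 0], "twist": 0}, {"grip": 0.885, "linear": [0, 0, 0], "twist": 0}, {"grip": 0.883, "linear": [0, 0, 0], "twist": 0}, {"grip": 0.883, "linear": [0, 0, 0], "twist": 0}, {"grip": 0.883, "linear": [0, 0, 0], "twist": 0}])

```text
clock: 20.9
eef_pos: [0.4379, 0.2007, 0.1138]
tool_rot: [-0.676, -0.206, 0.178, 0.685]
ft_force: [-0.2, -0.6, -0.8]
grip_width: 0.0101
```

Run:
```python
from h import *
plan((.436,.200,.105),.554+np.pi/2)
zs([(.56,.168),(.588,.303),(.463,.332)])
```

```text
pos [0.4379 0.2007 0.1138] jawyaw 2.121 ydir [ 0.036  0.024 -0.999] j [ 0.43  0.28 -0.32  0.93  0.01 -0.12] F [-0.2 -0.6 -0.8] w 0.0101 t 20.9
tool delta [-0.0024  0.0087  0.0004] yaw chg 0.004 twist units -0.002
(0.56, 0.168) maxz 0.0674 54
(0.588, 0.303) maxz 0.0621 28
(0.463, 0.332) maxz 0.0717 8
```

It rotated: far +8 mm, sides about +15, tab about +22. One more small lift-and-ease cycle will give margin.

Call:
move_arm(increments=[{"grip": 0.9, "linear": [0, 0, 0], "twist": 0}, {"grip": 0.9, "linear": [0.001, -0.01, 0], "twist": 0}, {"grip": 0.9, "linear": [0.001, -0.01, 0], "twist": 0}, {"grip": 0.9, "linear": [0, -0.01, 0], "twist": 0}, {"grip": 0.887, "linear": [0, 0, 0], "twist": 0}])

```text
clock: 21.45
eef_pos: [0.4382, 0.2007, 0.1203]
tool_rot: [-0.676, -0.206, 0.177, 0.685]
ft_force: [0.6, 0.1, -0.6]
grip_width: 0.0099
```

Call:
move_arm(increments=[{"grip": 0.885, "linear": [0, 0, 0], "twist": 0}, {"grip": 0.883, "linear": [0, 0, 0], "twist": 0}, {"grip": 0.882, "linear": [0, 0, 0], "twist": 0}, {"grip": 0.882, "linear": [0, 0, 0], "twist": 0}, {"grip": 0.882, "linear": [0, 0, 0], "twist": 0}])

```text
clock: 21.95
eef_pos: [0.4385, 0.2009, 0.1207]
tool_rot: [-0.676, -0.207, 0.177, 0.685]
ft_force: [-0.5, 0.1, -0.1]
grip_width: 0.01
```

```bash
cat >> h.py <<'E'
def rim(seed=((.56,.168),(.588,.303),(.463,.332)),box=(.40,.63,.14,.37)):
    im,uv,W=cloud('scene');cv2.imwrite('pics/last.png',im)
    m=(im[uv[:,1],uv[:,0]].min(1)>150)&(W[:,0]>box[0])&(W[:,0]<box[1])&(W[:,1]>box[2])&(W[:,1]<box[3])&(W[:,2]>.05)
    p=W[m];rng=np.random.default_rng(0);best=0
    for _ in range(800):
        q=p[rng.choice(len(p),3,False)];n=np.cross(q[1]-q[0],q[2]-q[0]);n/=np.linalg.norm(n)+1e-12
        if abs(n[2])<.8: continue
        k=(abs((p-q[0])@n)<.0025)
        if k.sum()>best: best=k.sum();K=k
    p=p[K];A=np.c_[p[:,:2],np.ones(len(p))];s=np.linalg.lstsq(A,p[:,2],rcond=None)[0]
    r=cv2.minAreaRect(p[:,:2].astype(np.float32));print('plane n',best,'slope',s[:2].round(3),'centre',np.round(r[0],3),'size',np.round(r[1],3),'ang',round(r[2],1))
    for b in cv2.boxPoints(r): print('  corner',b.round(3),'z',(b@s[:2]+s[2]).round(4))
E
python3 - <<'E'
from h import *
plan((.436,.200,.105),.554+np.pi/2)
zs([(.56,.168),(.588,.303),(.463,.332)])
rim()
E
```

```text
pos [0.4385 0.2009 0.1207] jawyaw 2.121 ydir [ 0.037  0.024 -0.999] j [ 0.43  0.28 -0.31  0.94  0.01 -0.12] F [-0.5  0.1 -0.1] w 0.01 t 21.95
tool delta [-0.0033  0.0156  0.0005] yaw chg 0.004 twist units -0.002
(0.56, 0.168) maxz 0.0748 52
(0.588, 0.303) maxz 0.0487 32
(0.463, 0.332) maxz 0.0569 11
plane n 521 slope [ 0.033 -0.113] centre [0.509 0.246] size [0.155 0.153] ang 76.7
  corner [0.416 0.188] z 0.0681
  corner [0.565 0.152] z 0.077
  corner [0.601 0.304] z 0.0611
  corner [0.452 0.339] z 0.0521
```

Call:
move_arm(increments=[{"grip": 0.9, "linear": [0, 0, 0], "twist": 0}, {"grip": 0.92, "linear": [0, 0, 0], "twist": 0}, {"grip": 1, "linear": [0, 0, 0], "twist": 0}, {"grip": 1, "linear": [0, 0, 0], "twist": 0}, {"grip": 1, "linear": [0, 0, 0], "twist": 0}])

```text
clock: 22.55
eef_pos: [0.4386, 0.2009, 0.1207]
tool_rot: [-0.676, -0.207, 0.177, 0.685]
ft_force: [-1.0, -0.3, 0.8]
grip_width: -0.0001
```

Run:
```python
from h import *
plan((.436,.200,.105),.554+np.pi/2)
zs([(.56,.168),(.588,.303),(.463,.332)])
rim()
s=cv2.imread('pics/last.png')
cv2.imwrite('pics/c7.png',cv2.resize(s[110:220,280:420],(800,600),interpolation=cv2.INTER_CUBIC))
```

```text
pos [0.4386 0.2009 0.1207] jawyaw 2.121 ydir [ 0.037  0.024 -0.999] j [ 0.43  0.28 -0.31  0.94  0.01 -0.12] F [-1.  -0.3  0.8] w -0.0001 t 22.55
tool delta [-0.0034  0.0156  0.0006] yaw chg 0.004 twist units -0.002
(0.56, 0.168) maxz 0.0752 55
(0.588, 0.303) maxz 0.0564 38
(0.463, 0.332) maxz 0.0542 10
plane n 484 slope [ 0.035 -0.123] centre [0.508 0.245] size [0.155 0.154] ang 76.1
  corner [0.415 0.188] z 0.069
  corner [0.564 0.151] z 0.0788
  corner [0.602 0.301] z 0.0616
  corner [0.452 0.338] z 0.0518
```

View pics/c7.png

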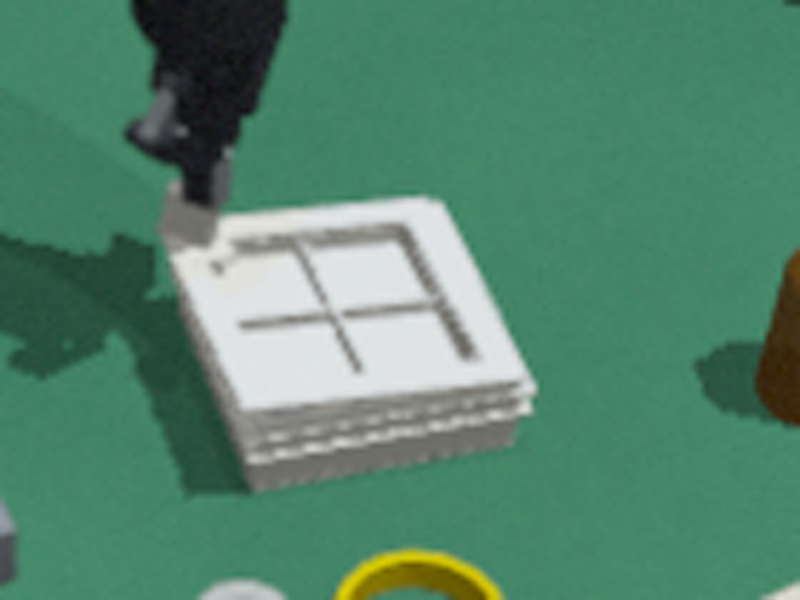

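The tab slipped out below the pads, and the tray is back in the same resting pose: tab +14 mm, far +6, front +23. I'll regrip deeper on the tab and repeat with less easing. The first pass at closure 0.883 gave the right rotation.

Call:
move_arm(increments=[{"grip": 0.4, "linear": [-0.01, -0.02, 0], "twist": 0}, {"grip": 0.4, "linear": [0, 0, 0], "twist": 0}, {"grip": 0.4, "linear": [0, 0, 0], "twist": 0}, {"grip": 0.4, "linear": [-0.01, 0.07, 0], "twist": 0}, {"grip": 0.4, "linear": [-0.01, 0.06, 0], "twist": 0}])

```text
clock: 23.15
eef_pos: [0.436, 0.1991, 0.1004]
tool_rot: [-0.675, -0.209, 0.175, 0.685]
ft_force: [0.5, -0.8, -0.3]
grip_width: 0.0513
```

Run:
```python
from h import *
plan((.435,.199,.098),.554+np.pi/2)
```

```text
pos [0.436  0.1991 0.1004] jawyaw 2.121 ydir [ 0.042  0.027 -0.999] j [ 0.42  0.29 -0.35  0.88  0.01 -0.13] F [ 0.5 -0.8 -0.3] w 0.0513 t 23.15
tool delta [-0.001   0.0023  0.0004] yaw chg 0.004 twist units -0.002
```

Call:
move_arm(increments=[{"grip": 1, "linear": [0, 0, 0], "twist": 0}, {"grip": 1, "linear": [0, 0, 0], "twist": 0}, {"grip": 1, "linear": [0, 0, 0], "twist": 0}, {"grip": 1, "linear": [0, 0, 0], "twist": 0}, {"grip": 1, "linear": [0, 0, 0], "twist": 0}])

```text
clock: 23.65
eef_pos: [0.4356, 0.1988, 0.1009]
tool_rot: [-0.676, -0.208, 0.175, 0.685]
ft_force: [-0.2, -0.0, -0.0]
grip_width: 0.0087
```

Call:
move_arm(increments=[{"grip": 1, "linear": [0, 0, 0], "twist": 0}, {"grip": 0.9, "linear": [0, -0.01, 0], "twist": 0}, {"grip": 0.9, "linear": [0, -0.01, 0], "twist": 0}, {"grip": 0.9, "linear": [0, -0.01, 0], "twist": 0}, {"grip": 0.9, "linear": [0, 0, 0], "twist": 0}])

```text
clock: 24.15
eef_pos: [0.4355, 0.1988, 0.1075]
tool_rot: [-0.675, -0.208, 0.175, 0.685]
ft_force: [0.4, -0.6, 0.3]
grip_width: 0.0085
```

Run:
```python
from h import *
plan((.435,.199,.098),.554+np.pi/2)
zs([(.56,.168),(.588,.303),(.463,.332)])
rim()
```

```text
pos [0.4355 0.1988 0.1075] jawyaw 2.121 ydir [ 0.041  0.026 -0.999] j [ 0.42  0.28 -0.34  0.9   0.01 -0.13] F [ 0.4 -0.6  0.3] w 0.0085 t 24.15
tool delta [-0.0008  0.0095  0.0005] yaw chg 0.004 twist units -0.002
(0.56, 0.168) maxz 0.0734 60
(0.588, 0.303) maxz 0.0511 39
(0.463, 0.332) maxz 0.0733 8
plane n 531 slope [-0.023 -0.027] centre [0.509 0.242] size [0.154 0.152] ang 77.3
  corner [0.418 0.183] z 0.0779
  corner [0.566 0.15 ] z 0.0753
  corner [0.6 0.3] z 0.0705
  corner [0.452 0.334] z 0.0731
```

The tray plane shows tab +23.5, far +16. Against the start it has shifted about 11 mm in −y, so the pan edge was sitting on the stack rim. I'll lift a little, shift back over the nest, then lower and ease the grip.

Call:
move_arm(increments=[{"grip": 1, "linear": [0, -0.025, 0], "twist": 0}, {"grip": 1, "linear": [0.015, 0, 0.025], "twist": 0}, {"grip": 1, "linear": [0.015, 0, 0.025], "twist": 0}, {"grip": 1, "linear": [0, 0, 0], "twist": 0}, {"grip": 1, "linear": [0, 0, 0], "twist": 0}])

```text
clock: 24.75
eef_pos: [0.435, 0.2116, 0.113]
tool_rot: [-0.675, -0.208, 0.176, 0.685]
ft_force: [-0.3, -0.4, -0.1]
grip_width: 0.009
```

Run:
```python
from h import *
plan((.4325,.2095,.108),.554+np.pi/2)
rim()
im=cv2.imread('pics/scene0.png');d=np.load('scene0.npy')
K0,D,R,t=P('scene')
class B: pass
import h
b=B();b.camera=lambda n:(im,d);b.camera_params=bot.camera_params;h.bot=b;rim()
```

```text
pos [0.435  0.2116 0.113 ] jawyaw 2.121 ydir [ 0.041  0.026 -0.999] j [ 0.45  0.28 -0.32  0.92  0.01 -0.1 ] F [-0.3 -0.4 -0.1] w 0.009 t 24.75
tool delta [-0.0035  0.0048 -0.0004] yaw chg 0.004 twist units -0.002
plane n 535 slope [-0.002 -0.032] centre [0.5   0.258] size [0.11 0.11] ang 76.4
  corner [0.434 0.218] z 0.0655
  corner [0.541 0.192] z 0.0662
  corner [0.567 0.299] z 0.0628
  corner [0.46  0.324] z 0.0621
plane n 532 slope [ 0.004 -0.007] centre [0.508 0.256] size [0.154 0.156] ang 75.6
  corner [0.413 0.201] z 0.053
  corner [0.564 0.162] z 0.0539
  corner [0.602 0.311] z 0.0531
  corner [0.452 0.35 ] z 0.0521
```

Horizontally it is back over the nest: about (0.5085, 0.255), versus (0.508, 0.256) at the start. Now I'll ease the grip in fine steps.

Call:
move_arm(increments=[{"grip": 0.89, "linear": [0, 0, 0], "twist": 0}, {"grip": 0.887, "linear": [0, 0, 0], "twist": 0}, {"grip": 0.885, "linear": [0, 0, 0], "twist": 0}, {"grip": 0.884, "linear": [0, 0, 0], "twist": 0}, {"grip": 0.884, "linear": [0, 0, 0], "twist": 0}])

```text
clock: 25.3
eef_pos: [0.4349, 0.2112, 0.1127]
tool_rot: [-0.675, -0.208, 0.176, 0.685]
ft_force: [-1.0, -0.2, -0.6]
grip_width: 0.01
```

Run:
```python
from h import *
plan((.4325,.2095,.108),.554+np.pi/2)
zs([(.56,.172),(.591,.307),(.463,.34)])
rim()
```

```text
pos [0.4349 0.2112 0.1127] jawyaw 2.121 ydir [ 0.04   0.026 -0.999] j [ 0.45  0.28 -0.32  0.92  0.01 -0.1 ] F [-1.  -0.2 -0.6] w 0.01 t 25.3
tool delta [-0.0032  0.0046 -0.0003] yaw chg 0.004 twist units -0.002
(0.56, 0.172) maxz 0.0671 57
(0.591, 0.307) maxz 0.0518 33
(0.463, 0.34) maxz 0.0691 10
plane n 487 slope [-0.128 -0.081] centre [0.506 0.252] size [0.153 0.152] ang 76.6
  corner [0.414 0.196] z 0.0854
  corner [0.562 0.16 ] z 0.0693
  corner [0.598 0.309] z 0.0528
  corner [0.45  0.344] z 0.0689
```

That is the peel pose: tab corner about +30 mm, far corner in its seat (+0), tilt 0.15 rad. I'll tighten, hold and lift.

Call:
move_arm(increments=[{"grip": 0.9, "linear": [0, 0, 0], "twist": 0}, {"grip": 1, "linear": [0, 0, 0], "twist": 0}, {"grip": 1, "linear": [0, 0, 0], "twist": 0}, {"grip": 1, "linear": [0, 0, 0], "twist": 0}, {"grip": 1, "linear": [0, -0.02, 0], "twist": 0}])

```text
clock: 25.9
eef_pos: [0.4343, 0.2109, 0.1165]
tool_rot: [-0.675, -0.208, 0.176, 0.685]
ft_force: [-0.2, -0.3, -0.8]
grip_width: 0.0082
```

Run:
```python
from h import *
plan((.4325,.2095,.108),.554+np.pi/2)
rim()
```

```text
pos [0.4343 0.2109 0.1165] jawyaw 2.121 ydir [ 0.039  0.026 -0.999] j [ 0.45  0.28 -0.31  0.93  0.01 -0.1 ] F [-0.2 -0.3 -0.8] w 0.0082 t 25.9
tool delta [-0.0027  0.0084 -0.0003] yaw chg 0.004 twist units -0.002
plane n 492 slope [-0.125 -0.086] centre [0.511 0.249] size [0.112 0.148] ang 69.9
  corner [0.422 0.221] z 0.0701
  corner [0.561 0.171] z 0.0571
  corner [0.6   0.276] z 0.0432
  corner [0.461 0.327] z 0.0562
```

Call:
move_arm(increments=[{"grip": 1, "linear": [0, -0.04, 0], "twist": 0}, {"grip": 1, "linear": [0, -0.06, 0], "twist": 0}, {"grip": 1, "linear": [0, -0.1, 0], "twist": 0}, {"grip": 1, "linear": [0, -0.12, 0], "twist": 0}, {"grip": 1, "linear": [0, -0.12, 0], "twist": 0}])

```text
clock: 26.45
eef_pos: [0.4288, 0.2076, 0.207]
tool_rot: [-0.676, -0.206, 0.178, 0.685]
ft_force: [0.4, -0.2, -1.2]
grip_width: 0.0088
```

Call:
move_arm(increments=[{"grip": 1, "linear": [0, -0.12, 0], "twist": 0}, {"grip": 1, "linear": [0, -0.12, 0], "twist": 0}, {"grip": 1, "linear": [0, -0.06, 0], "twist": 0}, {"grip": 1, "linear": [0, 0, 0], "twist": 0}, {"grip": 1, "linear": [0, 0, 0], "twist": 0}])

```text
clock: 26.95
eef_pos: [0.428, 0.2067, 0.2764]
tool_rot: [-0.675, -0.209, 0.174, 0.686]
ft_force: [0.2, 0.1, -1.2]
grip_width: 0.0086
```

Run:
```python
from h import *
plan((.434,-.308,.26),.554+np.pi/2)
rim(box=(.35,.7,.05,.45))
```

```text
pos [0.428  0.2067 0.2764] jawyaw 2.12 ydir [ 0.044  0.028 -0.999] j [ 0.45  0.14 -0.05  1.33  0.01 -0.1 ] F [ 0.2  0.1 -1.2] w 0.0086 t 26.95
tool delta [-0.2642  0.0025 -0.4421] yaw chg 0.004 twist units -0.002
plane n 625 slope [-0.116 -0.066] centre [0.497 0.249] size [0.15  0.154] ang 76.0
  corner [0.404 0.195] z 0.2475
  corner [0.553 0.157] z 0.2327
  corner [0.59  0.303] z 0.2188
  corner [0.44 0.34] z 0.2336
```

Call:
move_arm(increments=[{"grip": 1, "linear": [-0.03, 0, -0.05], "twist": 0}, {"grip": 1, "linear": [-0.06, 0, -0.1], "twist": 0}, {"grip": 1, "linear": [-0.09, 0, -0.15], "twist": 0}, {"grip": 1, "linear": [-0.1, 0, -0.17], "twist": 0}, {"grip": 1, "linear": [-0.1, 0, -0.17], "twist": 0}])

```text
clock: 27.5
eef_pos: [0.4277, 0.0543, 0.2671]
tool_rot: [-0.674, -0.209, 0.181, 0.684]
ft_force: [0.6, 1.2, -0.7]
grip_width: 0.0087
```

Call:
move_arm(increments=[{"grip": 1, "linear": [-0.1, 0, -0.17], "twist": 0}, {"grip": 1, "linear": [-0.1, 0, -0.17], "twist": 0}, {"grip": 1, "linear": [-0.1, 0, -0.17], "twist": 0}, {"grip": 1, "linear": [-0.1, 0, -0.17], "twist": 0}, {"grip": 1, "linear": [-0.1, 0, -0.17], "twist": 0}])

```text
clock: 28.0
eef_pos: [0.427, -0.1532, 0.2573]
tool_rot: [-0.674, -0.206, 0.184, 0.686]
ft_force: [0.0, 0.2, -0.8]
grip_width: 0.0088
```

Call:
move_arm(increments=[{"grip": 1, "linear": [-0.1, 0, -0.17], "twist": 0}, {"grip": 1, "linear": [-0.1, 0, -0.17], "twist": 0}, {"grip": 1, "linear": [-0.08, 0, -0.14], "twist": 0}, {"grip": 1, "linear": [-0.05, 0, -0.08], "twist": 0}, {"grip": 1, "linear": [0, 0, 0], "twist": 0}])

```text
clock: 28.5
eef_pos: [0.4229, -0.2951, 0.2475]
tool_rot: [-0.673, -0.199, 0.184, 0.689]
ft_force: [-0.5, -0.2, -1.8]
grip_width: 0.0086
```

Run:
```python
from h import *
plan((.437,-.305,.22),.554+np.pi/2)
rim(box=(.35,.7,-.5,0))
```

```text
pos [ 0.4229 -0.2951  0.2475] jawyaw 2.119 ydir [ 0.015  0.028 -1.   ] j [-0.63  0.28  0.04  1.34  0.03 -1.17] F [-0.5 -0.2 -1.8] w 0.0086 t 28.5
tool delta [ 0.0061  0.0274 -0.0163] yaw chg 0.005 twist units -0.003
plane n 1004 slope [-0.15  -0.075] centre [ 0.484 -0.253] size [0.113 0.107] ang 77.1
  corner [ 0.419 -0.296] z 0.2002
  corner [ 0.523 -0.32 ] z 0.1863
  corner [ 0.549 -0.21 ] z 0.1743
  corner [ 0.444 -0.186] z 0.1881
```

Call:
move_arm(increments=[{"grip": 1, "linear": [0.015, 0.05, -0.04], "twist": 0}, {"grip": 1, "linear": [0.015, 0.05, -0.04], "twist": 0}, {"grip": 1, "linear": [0, 0, 0], "twist": 0}, {"grip": 1, "linear": [0, 0, 0], "twist": 0}, {"grip": 1, "linear": [0, 0, 0], "twist": 0}])

```text
clock: 29.05
eef_pos: [0.4367, -0.3009, 0.2235]
tool_rot: [-0.67, -0.2, 0.186, 0.69]
ft_force: [-0.7, 0.6, -1.1]
grip_width: 0.0088
```

Run:
```python
from h import *
plan((.437,-.305,.22),.554+np.pi/2)
rim(box=(.35,.7,-.5,0))
t=bot.camera('top')[0];s=cv2.imread('pics/last.png')
cv2.imwrite('pics/fin.png',np.vstack([cv2.resize(t[150:300,140:440],(600,300)),cv2.resize(s[120:270,110:410],(600,300))]))
```

```text
pos [ 0.4367 -0.3009  0.2235] jawyaw 2.124 ydir [ 0.01   0.032 -0.999] j [-0.62  0.32  0.04  1.3   0.03 -1.17] F [-0.7  0.6 -1.1] w 0.0088 t 29.05
tool delta [-0.002   0.0034 -0.0037] yaw chg 0.0 twist units -0.0
plane n 896 slope [-0.171 -0.089] centre [ 0.498 -0.258] size [0.113 0.109] ang 77.6
  corner [ 0.433 -0.302] z 0.1792
  corner [ 0.539 -0.325] z 0.1631
  corner [ 0.563 -0.215] z 0.149
  corner [ 0.457 -0.191] z 0.1651
```

View pics/fin.png

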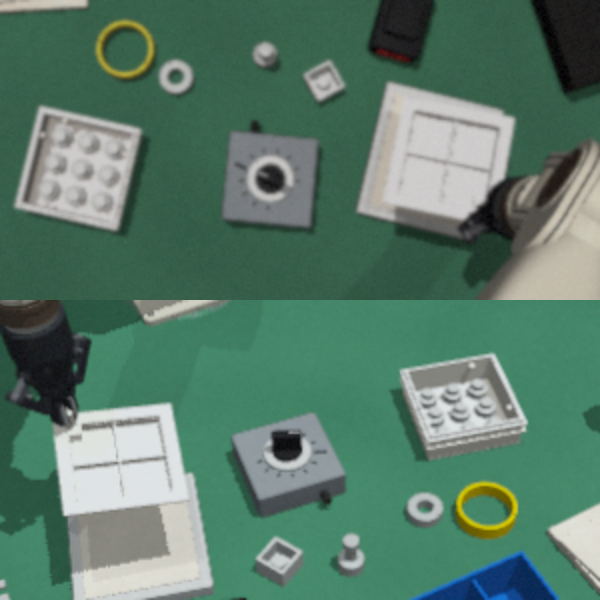

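The final view shows the tray over the panel, the dial at the long mark, and the stack and bystanders in place. I'll hold for half a second to check for creep in the tilt, then compare bystander and stack positions.

Call:
move_arm(increments=[{"grip": 1, "linear": [0, 0, 0], "twist": 0}, {"grip": 1, "linear": [0, 0, 0], "twist": 0}, {"grip": 1, "linear": [0, 0, 0], "twist": 0}, {"grip": 1, "linear": [0, 0, 0], "twist": 0}, {"grip": 1, "linear": [0, 0, 0], "twist": 0}])

```text
clock: 29.65
eef_pos: [0.4371, -0.301, 0.2254]
tool_rot: [-0.671, -0.201, 0.186, 0.689]
ft_force: [-0.8, -0.2, -1.4]
grip_width: 0.0088
```

Run:
```python
from h import *
plan((.437,-.305,.22),.554+np.pi/2)
rim(box=(.35,.7,-.5,0))
a=cv2.imread('pics/top0.png');b=bot.camera('top')[0]
for nm,(x,y,w,h) in dict(stack=(135,190,90,85),tape=(185,155,36,38),ring=(217,178,24,22),plug=(264,168,18,18),housing=(290,178,24,26),battery=(322,136,38,48),bottle=(85,175,38,32),caliper=(408,222,36,80)).items():
    A=[]
    for im in(a,b):
        c=im[y:y+h,x:x+w];hs=cv2.cvtColor(c,40);m=((hs[...,0]<50)|(hs[...,0]>95)|(hs[...,1]<60)).astype(np.uint8)
        M=cv2.moments(m,True);A.append((M['m10']/M['m00'],M['m01']/M['m00']))
    print(nm,np.round(np.subtract(A[1],A[0])*2.8,1),'mm')
```

```text
pos [ 0.4371 -0.301   0.2254] jawyaw 2.125 ydir [ 0.013  0.03  -0.999] j [-0.62  0.32  0.05  1.3   0.03 -1.17] F [-0.8 -0.2 -1.4] w 0.0088 t 29.65
tool delta [-0.0023  0.0053 -0.0034] yaw chg 0.0 twist units -0.0
plane n 864 slope [-0.121 -0.086] centre [ 0.498 -0.259] size [0.113 0.111] ang 77.3
  corner [ 0.432 -0.302] z 0.1772
  corner [ 0.54  -0.326] z 0.1662
  corner [ 0.565 -0.216] z 0.1537
  corner [ 0.457 -0.192] z 0.1647
stack [3.4 1.2] mm
tape [0.3 0.2] mm
ring [-0.1 -0. ] mm
plug [0.  0.2] mm
housing [ 0.1 -0.2] mm
battery [ 0.1 -0.4] mm
bottle [0.1 0.1] mm
caliper [-4.6 26.1] mm
```

The tilt is steady at 0.15–0.19 rad within noise, and nothing has shifted. The caliper reading is spurious because the forearm covers that part of the top picture. Handing in.

```bash
python3 -c "
from workcell import bot
print(bot.job_done())"
```

```text
the job is handed in; nothing more can be done
None
```

I turned the dial clockwise to the long mark, peeled the tray up by its tab, and handed the job in at about 30 s with the tray held over the panel. No verdict came back, so this rests on my own measurements.

**How it went**
- **Dial:** it went from about 0.62 rad to about 1.88 rad, judged by the tool's own angle. In the pictures the pointer lines up with the long mark.
- **First peel failed:** with full grip force the tray came up almost square, about 20 mm, without tilting. I loosened the grip, and the tray slipped down askew. I pressed its far corner back down, and one more try slipped off the tab.
- **Final peel:** I regripped deeper, moved the tray back over its nest and eased the grip until it pivoted. Depth then showed the tab corner about 30 mm up and the far corner back at its seated height, a tilt of 0.15 rad. I tightened the grip and lifted.
- **Not a true peel:** the tray had already left the dimples square on the first lift, so the tilted pose was made by lowering the far corner back in.

**Last checks**
- **Tray:** its centre was within about 10 mm of the panel's middle and about 15 cm above it. The tilt was 0.15–0.19 rad and not growing, and the force was about the tray's weight.
- **Stack:** it had moved about 4 mm at most.
- **Bystanders:** six of the seven showed less than 1 mm of movement. The caliper check gave a false 26 mm because the forearm covered that part of the picture, so its position was not confirmed. The gripper stayed about 0.2 m above the table on that side.

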